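Clear the packing table: crib the battens and hang the mallets

TASK

Clear up the packing table: stack all the loose wooden battens into a crosswise tower on the cradle, two to a layer and set well apart about where the cradle's runners are spaced, the bottom pair squarely across the runners and each further pair squarely across the pair below; if one is left over it lies alone across the top. Hang both rubber mallets in the rack, one to a ring, dropped handle-first down through the ring until the head rests on it. Do not knock the chip jar over, and put right anything that slips or gets shifted.

Things in the scene. Friction and masses are not known exactly. Their poses are not given: they have to be found in the camera images.
- cradle_top (a point): Stacking cradle, fixed: plywood board 110 x 110 x 10 mm with two parallel wooden runners on it, each 22 wide, 12 high and 110 long. This point is the centre of the cradle at the height of the runners' tops, 22 mm above the table; the runners lie along its y axis, centred at x = -36 and +36 mm. z up.
- ring_a (a point): Left one of the mallet rack's two like steel rings, fixed: bore 40 mm, outside 56, 10 thick, axis vertical, 120 mm apart along y. Point: centre of the bore at the top face, 125 mm above the table. Rack: base plate 190 x 75 x 10 mm; 34 mm behind each ring centre (+x) a post 10 mm thick, no higher than the ring.
- ring_b (a point): Right ring of the same rack, same make; centre of its bore at the top face.
- batten0_mid (a point): Loose wooden batten, 110 x 22 x 22 mm, 40 g; the point is its centre, x along its length. It starts lying flat on the table, and another batten may lie on top of it.
- batten1_mid (a point): Loose wooden batten, 110 x 22 x 22 mm, 40 g; the point is its centre, x along its length. It starts lying flat on the table, and another batten may lie on top of it.
- batten2_mid (a point): Loose wooden batten, 110 x 22 x 22 mm, 40 g; the point is its centre, x along its length. It starts lying flat on the table, and another batten may lie on top of it.
- batten3_mid (a point): Loose wooden batten, 110 x 22 x 22 mm, 40 g; the point is its centre, x along its length. It starts lying flat on the table, on top of another batten, parallel to it, or is absent.
- batten4_mid (a point): Loose wooden batten, 110 x 22 x 22 mm, 40 g; the point is its centre, x along its length. It starts lying flat on the table, on top of another batten, parallel to it, or is absent.
- batten5_mid (a point): Loose wooden batten, 110 x 22 x 22 mm, 40 g; the point is its centre, x along its length. It starts lying flat on the table, on top of another batten, parallel to it, or is absent.
- mallet_a_grip (a point): Rubber mallet (two alike), 140 g, balanced 23 mm below the head: handle 18 x 18 mm, 100 long, its last 45 mm a round sleeve 26 across; black block head 70 wide, 40 thick, 30 long in the handle's direction. Point on the handle's centre line 30 mm from the head's underside. x along the handle towards the head, y along the head's 70 mm. Lies on head and sleeve, so this point is 18 mm above the table.
- mallet_a_seat (a point): The same mallet, same axes: the centre of the head's underside (the 70 x 40 mm face where the handle comes out), which comes to rest on the ring.
- mallet_a_end (a point): The same mallet, same axes: the free end of the handle, 100 mm from the head's underside.
- mallet_b_grip (a point): Rubber mallet (two alike), 140 g, balanced 23 mm below the head: handle 18 x 18 mm, 100 long, its last 45 mm a round sleeve 26 across; black block head 70 wide, 40 thick, 30 long in the handle's direction. Point on the handle's centre line 30 mm from the head's underside. x along the handle towards the head, y along the head's 70 mm. Lies on head and sleeve, so this point is 18 mm above the table.
- mallet_b_seat (a point): The same mallet, same axes: the centre of the head's underside (the 70 x 40 mm face where the handle comes out), which comes to rest on the ring.
- mallet_b_end (a point): The same mallet, same axes: the free end of the handle, 100 mm from the head's underside.
- jar: Bystander: clear jar of chips with a white lid, 44 mm across, 69 high, standing on the right; origin at the centre of its underside, z up. Farther right, at the table's near right edge, stands a big open carton, 0.2 m high: keep the arm above it.

How it is judged:
By the outcome, as a careful person would: the job done as asked, in the order asked, and still so for the second after the job is handed in, with the robot touching nothing.
Of batten3, batten4, batten5 only 1 to 3 are there at a start; the rules pass over those that are not, and their reading is None.
At some moment in a run one of mallet_a, mallet_b may be knocked a few centimetres aside while the robot is not near it.
Once in a run the grip may slacken for a moment while it holds something.
It also fails if it takes over 200 s, if anything falls off the work surface, if the arm or the gripper's body presses on something with over 40 N, if the wrist force passes 120 N, or if a joint passes its speed limit or range.

ROBOT

A 6-joint arm with a two-finger parallel gripper is mounted at the origin on a cart in front of the work surface, level with it; the furniture and walls round the work are solid. World frame = base frame: x ahead of the robot, y to its left, z up, the work surface at z = 0. Lengths are in mm, angles in degrees, forces in N, time in s.
With the tool pointing down it reaches from about 350 to 850 mm from the base axis. Payload 8.1 kg.
Tool frame: the origin (TCP) lies where the fingers leave the gripper's body, on its centre line; the fingertips stand 73 mm ahead of it and the grasp point (between the pads) lies 54 mm ahead of it; z points along the fingers, y is the line along which they close (so a half turn about z gives the same grasp; the last joint's range is limited). The gripper opens to 85 mm and grips with 20 to 120 N. Pads are 22 mm wide; open, the fingers measure 114 mm over their backs; the gripper's body (76 mm by 85 mm) begins 54 mm behind the grasp point. The pads swing forward as they close: fully open they stand 13 mm farther back than shut.
Start: joints at [68.961, 7.471, 85.268, -0, 87.261, -4.893], TCP at [166.829, 576.345, 303.892] pointing down, gripper open.
Joint ranges: [-169.43, 169.43], [-51.17, 129.36], [1.28, 143.12], [-76.62, 256.62], [0, 156.53], [-152.29, 152.29]. Speed limits (degrees/s): [136.94, 136.94, 159.86, 180, 180, 180].

INTERFACE

Orientations are given as [roll, pitch, yaw] about the fixed x, y, z axes, in that order (R = Rz(yaw) Ry(pitch) Rx(roll)).
In Python, from bench import sense, optics, r gives the robot as it stands.
- The arm moves only by the tool servo_tool, never from a script. Its argument "plan" is a list that holds one entry, the list of rows, each a list of 5 numbers: the shift along the world's x, y, z in m, then the turn about the world's z in degrees, then the finger opening in m, from 0 to 0.0854. A call has 1 to 10 rows; each row shifts and turns the commanded pose from where the row before left it; what a row does not reach is not made up. A row lasts 1/10 s, in which the tool goes at most 50 mm and 8.59 degrees, less where a joint would pass 70% of its speed; a pose out of reach is approached as far as the arm can. A call is refused whole if a number of a shift passes 0.05 or a number of a turn 8.59, either way. A call with a gripper value outside its range is refused whole. The fingers move at their own pace and stop on an object; "force" is the grip in N (left out, the last holds). Time passes only in rows, so rows that do not move let the fingers close. It gives the time, the measured TCP pose, the force, the opening and the grip force at its end, in the units of the state.
- sense(): the state, without advancing time (a new reading comes with each control period).
- optics.snapshot(name): name is "scene" or "top" or "wrist"; returns a dict with "frame" (400x640x3 uint8, blue, green, red), "fx", "fy", "cx", "cy" (pixels), "cam_to_world" (4x4, takes a point from camera to world coordinates). Camera axes: x right, y down, z forward; pixel columns grow to the right and rows downward; lengths in mm; the calibration is good to about 2 mm. A picture is of the moment at which its call begins. There is no depth.
- r.hand_in(): hands the job in; it is judged then, once.
The state is a dict: "time": time; "joint_pos": joint angles; "qd": joint speeds; "joint_efforts": joint torques, N m; "tool_pos": TCP position; "tcp_rot": TCP orientation; "ft_force": force on the tool from outside, world axes, zero at the start; "wrist_torque": the same for the moment, N m; "finger_gap": finger opening in mm; "grip_force": force on a finger pad.
Only numpy, scipy, OpenCV 4.12 (cv2) and the standard library are available. Lean on these libraries where they do the work, as an engineer would, in place of code of your own. Each camera call takes 0.05 s, during which the arm holds its last target. There are 200 camera calls.

## Working session

There is one attempt and no reset: what is moved stays moved. The work goes in short steps, Python scripts to look and compute and a tool call to move; the robot and the scene stay as the last step left them, time stands still between calls to the robot, and variables do not carry over. Pictures are saved under pics/ and viewed, at most 14 in all, crops included, and the job is handed in when it is done.

Besides the shell and the picture viewer there is one more tool, called after ">>>" as name(argument=value, ...), one argument or row to a line, values as JSON. servo_tool: Moves the arm, as the interface text tells. Its arguments: {"type":"object","properties":{"plan":{"type":"array"},"force":{"type":"number"}},"required":["plan"]}

```bash
ls; mkdir -p pics; python3 - <<'E'
from bench import sense, optics, r
import cv2
for n in ("scene","top"):
    s=optics.snapshot(n); cv2.imwrite(f"pics/{n}0.png",s["frame"]); print(n,s["fx"],s["cx"],s["cy"],s["cam_to_world"])
print(sense())
E
```

```text
pics
scene 501.46577256565234 317.36348072610724 196.1267109016191 [[ 4.81126581e-01 -5.95412306e-01  6.43429405e-01 -2.24944097e+02]
 [-8.76599154e-01 -3.18764069e-01  3.60504358e-01 -6.09893507e+02]
 [-9.54655561e-03 -7.37477901e-01 -6.75303790e-01  8.17953910e+02]
 [ 0.00000000e+00  0.00000000e+00  0.00000000e+00  1.00000000e+00]]
top 515.8872848550031 329.06226970858546 199.83655606299388 [[-1.29472785e-02 -9.87476266e-01  1.57235466e-01  2.55652185e+02]
 [-9.99843248e-01  1.46844828e-02  9.89172027e-03 -2.33488534e+02]
 [-1.20767605e-02 -1.57082748e-01 -9.87511601e-01  1.38761616e+03]
 [ 0.00000000e+00  0.00000000e+00  0.00000000e+00  1.00000000e+00]]
{'time': 0.1, 'joint_pos': array([ 6.89607065e+01,  7.51104466e+00,  8.53229823e+01,  7.40978625e-04,
        8.72612017e+01, -4.89105788e+00]), 'qd': array([ 0.0162162 ,  0.01104425, -0.12131225,  0.13947503,  0.03878864,
       -0.09440565]), 'joint_efforts': array([ 1.72043594e-03, -5.70954144e+01, -5.01942229e+01, -1.37811653e-04,
        8.31316371e-03,  1.79534220e-05]), 'tool_pos': array([166.69541363, 575.99351005, 302.94702776]), 'tcp_rot': array([-1.79905181e+02, -8.85670565e-03,  1.63851721e+02]), 'ft_force': array([-0.1710602 ,  0.398884  ,  0.35966877]), 'wrist_torque': array([ 0.04211537, -0.01732413, -0.0353686 ]), 'grip_force': 0.0, 'finger_gap': 85.00560028918137}
```

View pics/top0.png

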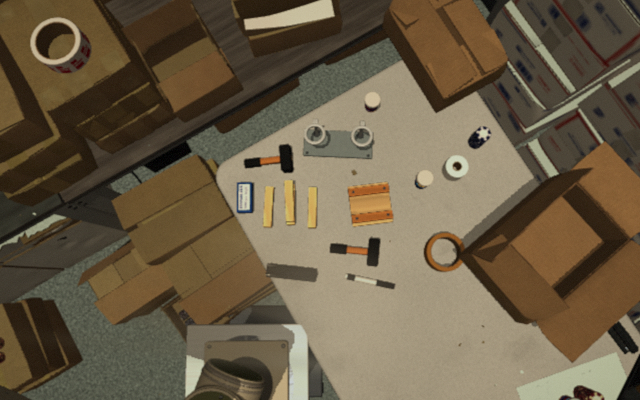

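View pics/scene0.png

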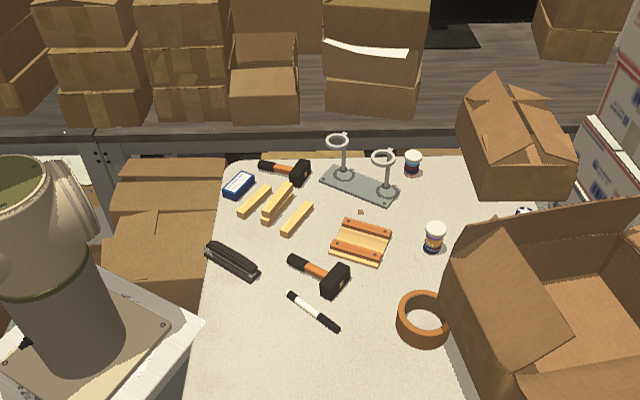

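The top view shows three batten spots at about (268,207), (290,202) and (312,207), with the middle one looking double. The cradle is at (370,204), the mallets at (270,160) and (358,251), the rings at (316,133) and (361,135), and the jar at (425,178).

```bash
cat > h.py <<'E'
import numpy as np, cv2
from bench import sense, optics, r
def snap(n):
    return optics.snapshot(n)
def cast(s,uv,z):
    uv=np.atleast_2d(np.asarray(uv,float)); T=s["cam_to_world"]
    d=np.c_[(uv[:,0]-s["cx"])/s["fx"],(uv[:,1]-s["cy"])/s["fy"],np.ones(len(uv))]@T[:3,:3].T
    o=T[:3,3]; return o+d*((z-o[2])/d[:,2])[:,None]
def proj(s,p):
    T=s["cam_to_world"]; c=(np.atleast_2d(p)-T[:3,3])@T[:3,:3]
    return np.c_[c[:,0]/c[:,2]*s["fx"]+s["cx"],c[:,1]/c[:,2]*s["fy"]+s["cy"]]
def blobs(m,amin):
    cs,_=cv2.findContours(m.astype(np.uint8),cv2.RETR_EXTERNAL,cv2.CHAIN_APPROX_NONE)
    return [c[:,0,:] for c in cs if cv2.contourArea(c)>amin]
def rect(pts):
    "min-area rect of world xy pts: centre, (long, short), angle of long axis in (-90,90]"
    (c,(w,h),a)=cv2.minAreaRect(np.float32(pts[:,:2]))
    if w<h: w,h,a=h,w,a+90
    return np.round(c,1),round(w,1),round(h,1),round((a+90)%180-90,1)
E
python3 - <<'E'
from h import *
s=snap("top");f=s["frame"];hsv=cv2.cvtColor(f,cv2.COLOR_BGR2HSV)
for p in [(268,207),(290,185),(312,207),(370,190),(370,204),(372,251),(352,251),(425,178),(266,161),(316,133)]: print(p,hsv[p[1],p[0]])
sub=np.zeros(f.shape[:2],bool);sub[90:300,230:480]=1
m=sub&(hsv[...,0]>12)&(hsv[...,0]<28)&(hsv[...,1]>90)&(hsv[...,2]>90)
for b in blobs(m,60):
    print(b.mean(0).round(),[rect(cast(s,b,z)) for z in (22,44)])
k=sub&(hsv[...,2]<60)
for b in blobs(k,60): print("dark",b.mean(0).round(),rect(cast(s,b,30)))
print(cast(s,[(316,133),(361,135)],125),cast(s,[(425,177)],69))
w=snap("wrist");print(w["cam_to_world"],w["fx"])
cv2.imwrite("pics/t1.png",cv2.resize(f[90:290,230:490],None,fx=3,fy=3,interpolation=cv2.INTER_CUBIC))
E
```

```text
(268, 207) [ 20 142 205]
(290, 185) [ 22 136 205]
(312, 207) [ 20 142 207]
(370, 190) [ 12 196 160]
(370, 204) [ 17 147 194]
(372, 251) [14 80 35]
(352, 251) [ 13 188 189]
(425, 178) [ 21  60 204]
(266, 161) [ 14 196 185]
(316, 133) [18 47 65]
[356. 250.] [(array([ 337.7, -290.7]), 54.9, 19.1, 84.0), (array([ 336.3, -289.8]), 54.0, 18.8, 84.0)]
[443. 252.] [(array([ 331., -522.]), 104.9, 96.7, -9.7), (array([ 329.8, -517.4]), 103.2, 95.1, -9.7)]
[243. 262.] [(array([324.4, -10.1]), 218.9, 107.6, 1.0), (array([323.3, -13.7]), 215.3, 105.9, 1.0)]
[312. 207.] [(array([ 454.7, -172.6]), 108.2, 24.0, -0.5), (array([ 451.5, -173.6]), 106.5, 23.6, -0.5)]
[268. 206.] [(array([457.8, -55.8]), 111.3, 25.2, -1.9), (array([454.5, -58.6]), 109.5, 24.8, -1.9)]
[369. 204.] [(array([ 461.1, -329.5]), 111.8, 110.2, -83.6), (array([ 457.8, -327.9]), 110.0, 108.5, -83.6)]
[289. 202.] [(array([ 467.9, -112.4]), 122.3, 27.0, 0.0), (array([ 464.5, -114.3]), 120.3, 26.6, 0.0)]
[270. 159.] [(array([586.8, -59.3]), 52.0, 17.8, -86.4), (array([581.5, -62.1]), 51.2, 17.5, -86.4)]
[448.  92.] [(array([ 765.7, -
[... 284 characters left out ...]
.8, -12.9]), 41.8, 23.7, -83.6)
dark [286. 158.] (array([ 587.1, -104.4]), 76.7, 32.5, 3.8)
dark [474. 141.] (array([ 629.1, -613. ]), 42.0, 30.3, 14.9)
dark [448.  97.] (array([ 742.7, -554.5]), 145.4, 60.1, 89.0)
dark [253. 104.] (array([750. , -18.9]), 200.7, 64.2, -57.1)
[[ 628.483238   -189.99513809  125.        ]
 [ 621.38022614 -303.69378964  125.        ]] [[ 522.03074088 -470.55890085   69.        ]]
[[ 2.78098159e-01  9.12628068e-01  2.99618797e-01  8.79998522e+01]
 [ 9.60550280e-01 -2.63527950e-01 -8.88604475e-02  5.98827687e+02]
 [-2.13861101e-03  3.12510846e-01 -9.49911784e-01  3.73918775e+02]
 [ 0.00000000e+00  0.00000000e+00  0.00000000e+00  1.00000000e+00]] 342.87898488462594
```

View pics/t1.png

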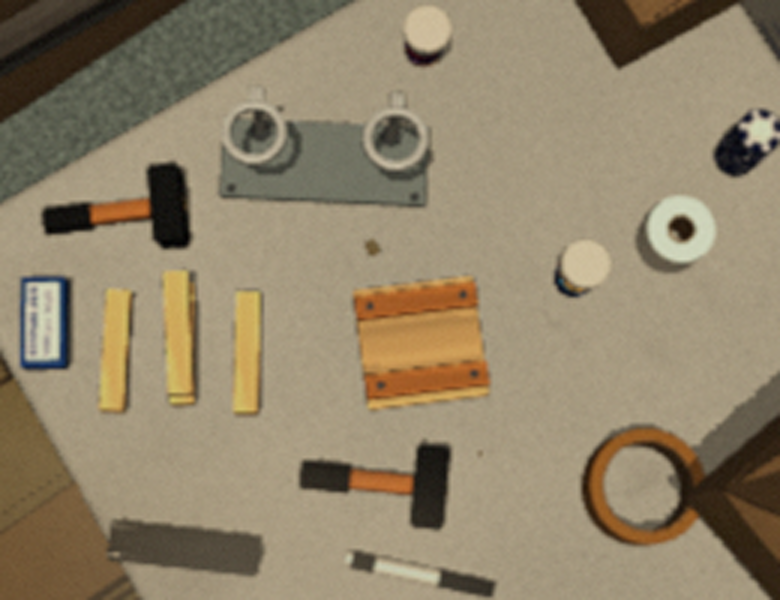

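The enlarged view confirms four battens: (115,350), a stacked pair at (180,335), and (247,350). The cradle is at (422,345) with its runners left-right, the mallet heads are at (168,205) and (430,485), and the rings are at (255,135) and (396,140). Next I move over the battens for a wrist view.

>>> servo_tool(
  plan=[
    [[0.045,-0.02,0,5,0.05],[0.045,-0.02,0,5,0.05],[0.045,-0.02,0,4.5,0.05],[0.045,-0.02,0,0,0.05],[0.045,-0.02,0,0,0.05],[0.0,-0.049,0,0,0.05],[0,-0.049,0,0,0.05],[0,-0.049,0,0,0.05],[0,-0.049,0,0,0.05],[0,-0.049,0,0,0.05]],
  ],
)

```text
time: 1.2
tool_pos: [391.4, 229.5, 303.6]
tcp_rot: [-180.0, -0.0, 178.4]
ft_force: [0.7, -0.4, 1.6]
finger_gap: 49.9
grip_force: 0.0
```

>>> servo_tool(
  plan=[
    [[0,-0.049,0,0,0.05],[0,-0.049,0,0,0.05],[0,-0.049,0,0,0.05],[0,-0.049,0,0,0.05],[0,-0.049,0,0,0.05],[0,-0.049,0,0,0.05],[0,-0.049,0,0,0.05],[0,0,0,0,0.05],[0,0,0,0,0.05]],
  ],
)

```text
time: 2.1
tool_pos: [391.4, -112.8, 303.7]
tcp_rot: [180.0, -0.0, 178.1]
ft_force: [-0.2, 0.4, 0.1]
finger_gap: 49.9
grip_force: 0.0
```

```bash
cat > w.py <<'E'
import sys
from h import *
st=sense();print(st["tool_pos"].round(1),st["tcp_rot"].round(1),st["joint_pos"].round(0))
s=snap("wrist");f=s["frame"];hsv=cv2.cvtColor(f,cv2.COLOR_BGR2HSV)
m=(hsv[...,0]>9)&(hsv[...,0]<28)&(hsv[...,1]>90)&(hsv[...,2]>90)
for b in blobs(m,300): print("wood",b.mean(0).round(),[rect(cast(s,b,z)) for z in (22,44)])
k=hsv[...,2]<60
for b in blobs(k,300): print("dark",b.mean(0).round(),rect(cast(s,b,30)))
cv2.imwrite(f"pics/{sys.argv[1]}.png",f)
E
python3 w.py w1
```

```text
[ 391.4 -112.8  303.7] [180.   -0.  178.1] [ -23.  -24.  114.    0.   90. -111.]
wood [369. 366.] [(array([652.3, -56.2]), 44.1, 39.7, -9.2), (array([630.9, -59.5]), 41.3, 37.3, -9.2)]
wood [356. 319.] [(array([583.7, -66.3]), 44.8, 25.6, -83.4), (array([566.6, -69. ]), 42.0, 24.0, -83.4)]
wood [ 11. 287.] [(array([ 528. , -474.3]), 43.0, 25.8, 4.4), (array([ 514.4, -451.6]), 40.3, 24.2, 4.4)]
wood [315. 233.] [(array([ 470.9, -115. ]), 133.7, 24.2, 2.1), (array([ 460.8, -114.7]), 125.4, 22.7, 2.1)]
wood [125. 227.] [(array([ 456.6, -326.5]), 118.3, 106.0, -83.7), (array([ 447.5, -313. ]), 110.9, 99.4, -83.7)]
wood [367. 218.] [(array([455.2, -56.9]), 112.3, 23.9, -3.1), (array([446.1, -60.2]), 105.3, 22.4, -3.1)]
wood [262. 219.] [(array([ 451.4, -172.9]), 112.1, 23.6, -1.4), (array([ 442.6, -169. ]), 105.1, 22.2, -1.4)]
wood [134. 118.] [(array([ 335.9, -293.5]), 57.1, 18.4, 84.1), (array([ 334.3, -282.1]), 53.5, 17.3, 84.1)]
wood [560. 204.] [(array([445. , 158.1]), 208.5, 177.1, -60.6), (array([436.6, 141.4]), 195.5, 166.1, -60.6)]
wood [507.  67.] [(array([283.7,  75.9]), 230.6, 177.9, -59.2), (array([285.3,  64.3]), 216.2, 166.8, -59.2)]
dark [327. 323.] (array([ 583.9, -104.1]), 94.1, 29.9, 4.9)
dark [389. 333.] (array([ 585.9, -108.3]), 746.6, 231.2, 88.1)
dark [329.  59.] (array([285.8, -95.4]), 82.8, 32.7, 83.7)
dark [45. 24.] (array([ 249.6, -353.4]), 46.2, 13.2, 77.4)
```

View pics/w1.png

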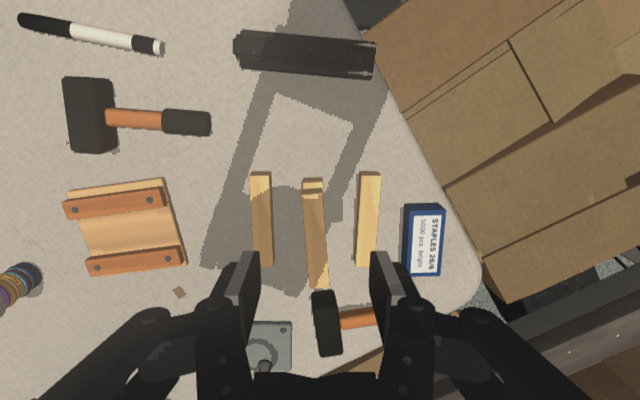

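The wrist view shows singles at (262,219) and (367,218), and the stacked pair at (315,233) whose top face runs from about (312,190) to (315,288). The cradle is at (125,227). I'm picking the batten at (452,-173) first.

>>> servo_tool(
  plan=[
    [[0.031,-0.03,-0.01,0.5,0.05],[0.03,-0.03,-0.02,0,0.05],[0,0,-0.05,0,0.05],[0,0,-0.05,0,0.05],[0,0,-0.05,0,0.05],[0,0,-0.035,0,0.05],[0,0,-0.012,0,0.05],[0,0,0,0,0.05],[0,0,0,0,0.015],[0,0,0,0,0.015]],
  ],
  force=40,
)

```text
time: 3.15
tool_pos: [454.1, -171.3, 78.4]
tcp_rot: [-179.9, 0.1, 178.9]
ft_force: [-0.4, -0.3, 4.7]
finger_gap: 21.7
grip_force: 4.4
```

>>> servo_tool(
  plan=[
    [[0,0,0,0,0.015],[0,0,0,0,0.015],[0,0,0,0,0.015]],
  ],
)

```text
time: 3.45
tool_pos: [454.1, -171.6, 78.5]
tcp_rot: [-180.0, 0.2, 178.9]
ft_force: [0.8, 3.3, 6.6]
finger_gap: 20.9
grip_force: 40.9
```

>>> servo_tool(
  plan=[
    [[0,0,0.03,0,0.015],[0,0,0.05,0,0.015],[0,0,0.05,0,0.015],[0,-0.04,0.045,3,0.015],[0,-0.05,0,4,0.015],[0,-0.05,0,0,0.015],[-0.01,-0.01,0,0,0.015],[0,0,0,0,0.015],[0,0,0,0,0.015]],
  ],
)

```text
time: 4.35
tool_pos: [442.6, -314.3, 244.2]
tcp_rot: [180.0, 0.0, -174.2]
ft_force: [1.1, -0.5, -0.1]
finger_gap: 20.9
grip_force: 40.0
```

```bash
python3 w.py w2
```

```text
[ 442.6 -314.3  244.2] [ 180.     0.  -174.2] [ -41.    1.   99.    0.   81. -137.]
wood [549. 337.] [(array([584. , -53.7]), 45.7, 20.8, -81.5), (array([567.3, -73.8]), 42.3, 19.2, -81.5)]
wood [139. 245.] [(array([ 522. , -471.7]), 38.6, 26.6, 44.3), (array([ 510. , -460.5]), 35.7, 24.6, 44.3)]
wood [548. 222.] [(array([468.8, -90.4]), 136.0, 96.1, 0.2), (array([ 460.7, -107.8]), 125.8, 88.9, 0.2)]
wood [297. 239.] [(array([ 534.4, -322.2]), 260.0, 109.5, 6.3), (array([ 521.4, -322.2]), 240.5, 101.3, 6.3)]
wood [357.  56.] [(array([ 336.4, -291. ]), 55.1, 18.0, 82.7), (array([ 338.2, -293.3]), 51.0, 16.7, 82.7)]
wood [63. 49.] [(array([ 354.6, -523. ]), 100.9, 43.1, -63.6), (array([ 355.1, -507.9]), 93.3, 39.9, -63.6)]
dark [587. 331.] (array([568.2, -25.4]), 56.6, 30.4, -84.2)
dark [366. 348.] (array([ 592.6, -268.4]), 627.3, 177.2, -84.2)
dark [620. 247.] (array([477.9, -28.1]), 83.9, 23.0, 0.0)
dark [414.  70.] (array([ 343.4, -245.3]), 45.8, 23.5, 82.6)
dark [578.  18.] (array([ 288.7, -135. ]), 120.7, 31.5, 83.0)
dark [18. 18.] (array([ 335.4, -549.3]), 25.2, 21.6, -86.2)
```

View pics/w2.png

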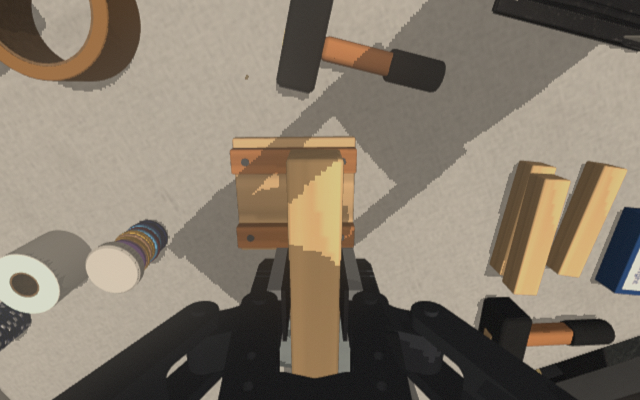

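The held batten covers the middle of the cradle. The near runner spans about (231..356, 150..173) and the far one (238..355, 222..247), so I'll measure their edges.

```bash
python3 - <<'E'
from h import *
s=snap("wrist");f=s["frame"];hsv=cv2.cvtColor(f,cv2.COLOR_BGR2HSV)
for u in (262,278): print(u,[(v,*hsv[v,u]) for v in range(132,252,2)])
for v in (162,235): print(v,[(u,*hsv[v,u]) for u in list(range(226,246,2))+list(range(346,362,2))])
E
```

```text
262 [(132, np.uint8(17), np.uint8(37), np.uint8(180)), (134, np.uint8(18), np.uint8(37), np.uint8(178)), (136, np.uint8(17), np.uint8(59), np.uint8(146)), (138, np.uint8(16), np.uint8(111), np.uint8(196)), (140, np.uint8(18), np.uint8(103), np.uint8(213)), (142, np.uint8(18), np.uint8(105), np.uint8(213)), (144, np.uint8(17), np.uint8(106), np.uint8(212)), (146, np.uint8(17), np.uint8(107), np.uint8(188)), (148, np.uint8(12), np.uint8(118), np.uint8(110)), (150, np.uint8(13), np.uint8(141), np.uint8(172)), (152, np.uint8(12), np.uint8(141), np.uint8(161)), (154, np.uint8(13), np.uint8(128), np.uint8(120)), (156, np.uint8(12), np.uint8(124), np.uint8(121)), (158, np.uint8(12), np.uint8(126), np.uint8(117)), (160, np.uint8(13), np.uint8(130), np.uint8(120)), (162, np.uint8(13), np.uint8(126), np.uint8(121)), (164, np.uint8(13), np.uint8(131), np.uint8(121)), (166, np.uint8(13), np.uint8(131), np.uint8(128)), (168, np.uint8(13), np.uint8(133), np.uint8(130)), (170, np.uint8(13), np.uint8(134), np.uint8(131)), (172, np.uint8(13), np.uint8(136), np.uint8(131)), (174, np.uint8(16), np.uint
[... 6141 characters left out ...]
p.uint8(17), np.uint8(38), np.uint8(121)), (236, np.uint8(14), np.uint8(80), np.uint8(109)), (238, np.uint8(13), np.uint8(134), np.uint8(114)), (240, np.uint8(13), np.uint8(131), np.uint8(115)), (242, np.uint8(12), np.uint8(133), np.uint8(113)), (244, np.uint8(13), np.uint8(135), np.uint8(115)), (346, np.uint8(13), np.uint8(142), np.uint8(147)), (348, np.uint8(13), np.uint8(144), np.uint8(156)), (350, np.uint8(13), np.uint8(137), np.uint8(121)), (352, np.uint8(13), np.uint8(140), np.uint8(122)), (354, np.uint8(18), np.uint8(41), np.uint8(123)), (356, np.uint8(17), np.uint8(40), np.uint8(121)), (358, np.uint8(20), np.uint8(38), np.uint8(120)), (360, np.uint8(18), np.uint8(38), np.uint8(120))]
```

```bash
python3 - <<'E'
from h import *
s=snap("wrist")
n=cast(s,[(230,162),(355.5,162),(293,149.5),(293,173)],22); f=cast(s,[(236.5,235),(353.5,235),(295,227),(295,247.5)],22)
for p in (n,f): print(p.round(1).tolist())
cn=n[2:].mean(0);cf=f[2:].mean(0)
cy=np.r_[(n[:2].mean(0)),(f[:2].mean(0))]
a=np.degrees(np.arctan2(*(n[0]-n[1])[1::-1])); print("runner dir",a, np.degrees(np.arctan2(*(f[0]-f[1])[1::-1])))
print(cn,cf,(cn+cf)/2,np.linalg.norm(cf-cn),(n[:2].mean(0)+f[:2].mean(0))/2)
# batten held: top-face end nearest: edges
print(cast(s,[(287,155),(343,158)],244.2-54-0))
E
```

```text
[[433.1, -388.2, 22.0], [421.9, -279.5, 22.0], [416.5, -334.5, 22.0], [437.3, -332.8, 22.0]]
[[502.1, -380.3, 22.0], [490.9, -271.6, 22.0], [488.4, -326.7, 22.0], [509.4, -324.9, 22.0]]
runner dir -84.08773000996413 -84.08437033710027
[ 426.91252243 -333.68062878   22.        ] [ 498.88314511 -325.77384077   22.        ] [ 462.89783377 -329.72723478   22.        ] 72.40364511203063 [ 461.98383746 -329.91772711   22.        ]
[[ 387.28257915 -329.14141302  190.2       ]
 [ 386.26905582 -308.45624733  190.2       ]]
```

>>> servo_tool(
  plan=[
    [[0.0236,-0.04,0,0,0.015],[0,-0.0113,-0.04,0,0.015],[0,0,-0.05,0,0.015],[0,0,-0.03,0,0.015],[0,0,-0.015,0,0.015],[0,0,-0.004,0,0.015],[0,0,0,0,0.015],[0,0,0,0,0.015]],
  ],
)

```text
time: 5.3
tool_pos: [467.8, -367.0, 107.8]
tcp_rot: [-179.8, 0.1, -174.1]
ft_force: [-1.0, 0.6, -0.3]
finger_gap: 21.0
grip_force: 40.0
```

>>> servo_tool(
  plan=[
    [[-0.0015,0.0013,-0.003,0,0.015],[0,0,-0.0025,0,0.015],[0,0,-0.001,0,0.015],[0,0,0,0,0.015]],
  ],
)

```text
time: 5.7
tool_pos: [465.4, -365.4, 100.5]
tcp_rot: [-179.9, 0.1, -174.1]
ft_force: [-3.3, 3.7, 10.0]
finger_gap: 21.4
grip_force: 41.3
```

>>> servo_tool(
  plan=[
    [[0,0,0.0005,0,0.042],[0,0,0,0,0.042],[0,0,0.01,0,0.042],[0,0,0.04,0,0.042],[0,0,0.05,0,0.045],[0,0.049,0,-4,0.05],[0,0.049,0,-5,0.05],[0,0.049,0,0,0.05],[0,0.049,0,0,0.05],[-0.01,0.049,0,0,0.05]],
  ],
)

```text
time: 6.7
tool_pos: [455.2, -118.2, 200.2]
tcp_rot: [-180.0, 0.1, 176.8]
ft_force: [0.5, -0.6, 0.3]
finger_gap: 50.3
grip_force: 0.0
```

>>> servo_tool(
  plan=[
    [[0,0.049,0,0,0.05],[0,0.014,0,0,0.05],[0,0,-0.05,0,0.05],[0,0,-0.04,0,0.05],[0,0,0,0,0.05]],
  ],
)

```text
time: 7.2
tool_pos: [450.9, -56.1, 104.3]
tcp_rot: [179.9, -0.6, 176.9]
ft_force: [-1.1, -0.1, -0.7]
finger_gap: 49.8
grip_force: 0.0
```

```bash
python3 - <<'E'
from h import *
print(sense()["tool_pos"],sense()["tcp_rot"])
s=snap("wrist");f=s["frame"];hsv=cv2.cvtColor(f,cv2.COLOR_BGR2HSV)
m=(hsv[...,0]>9)&(hsv[...,0]<28)&(hsv[...,1]>90)&(hsv[...,2]>90)
for b in blobs(m,300): print("wood",b.mean(0).round(),[rect(cast(s,b,z)) for z in (22,44)])
s=snap("top");f=s["frame"];cv2.imwrite("pics/t2.png",cv2.resize(f[90:290,230:490],None,fx=3,fy=3,interpolation=cv2.INTER_CUBIC))
E
```

```text
[450.92387909 -56.09737757 104.31214418] [179.91134355  -0.5640436  176.87390007]
wood [190. 385.] [(array([ 527.5, -131.6]), 19.6, 8.8, -3.2), (array([ 505. , -120.1]), 16.8, 7.5, -3.2)]
wood [602. 329.] [(array([505.1,  99. ]), 58.0, 50.5, 27.4), (array([485.8,  77.5]), 49.7, 43.3, 27.4)]
wood [185. 239.] [(array([ 442.2, -119. ]), 76.3, 41.0, 0.6), (array([ 431.9, -109.4]), 65.4, 35.1, 0.6)]
wood [315. 257.] [(array([455.8, -55.6]), 112.6, 21.7, -3.1), (array([443.5, -55. ]), 96.5, 18.6, -3.1)]
wood [575. 200.] [(array([432.1,  72.8]), 77.8, 75.7, -60.1), (array([423.2,  55.1]), 66.7, 64.8, -60.1)]
wood [501.  57.] [(array([354.5,  33.9]), 91.8, 89.7, 31.3), (array([356.7,  21.7]), 78.6, 76.9, 31.3)]
```

View pics/t2.png

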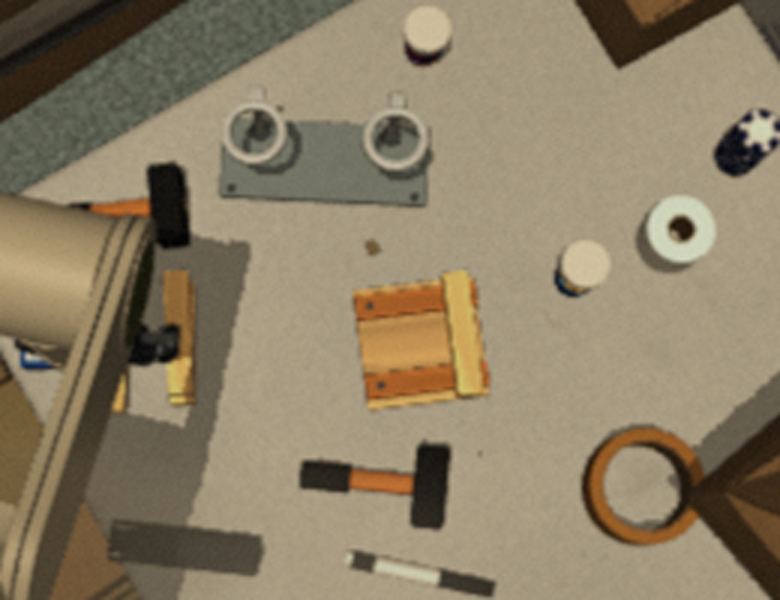

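The first batten lies squarely across the runners at (463,335). Batten B is centred at (456,-56), so I pick it now.

>>> servo_tool(
  plan=[
    [[0.0055,0.0005,-0.015,0,0.05],[0,0,-0.011,0,0.05],[0,0,0,0,0.05],[0,0,0,0,0.015],[0,0,0,0,0.015],[0,0,0,0,0.015],[0,0,0,0,0.015],[0,0,0,0,0.015]],
  ],
)

```text
time: 8.1
tool_pos: [461.2, -56.7, 84.5]
tcp_rot: [-180.0, 0.1, 176.9]
ft_force: [-1.4, -0.6, 6.3]
finger_gap: 20.9
grip_force: 40.2
```

>>> servo_tool(
  plan=[
    [[0,0,0.02,0,0.015],[0,0,0.05,0,0.015],[0,0,0.05,0,0.015],[0,-0.05,0,4,0.015],[0,-0.05,0,5,0.015],[0,-0.05,0,0,0.015],[0,-0.05,0,0,0.015],[0,-0.036,0,0,0.015],[0,0,0,0,0.015]],
  ],
)

```text
time: 9.0
tool_pos: [459.8, -296.7, 203.7]
tcp_rot: [-179.9, 0.0, -174.4]
ft_force: [-0.4, 0.9, -0.0]
finger_gap: 20.9
grip_force: 39.4
```

>>> servo_tool(
  plan=[
    [[0.0035,0.003,-0.04,0.3,0.015],[0,0,-0.04,0,0.015],[0,0,-0.013,0,0.015],[0,0,0,0,0.015],[0,0,0,0,0.015],[0,0,0,0,0.015]],
  ],
)

```text
time: 9.6
tool_pos: [464.8, -289.8, 112.0]
tcp_rot: [-179.9, 0.1, -173.8]
ft_force: [-0.1, 0.9, -0.5]
finger_gap: 20.5
grip_force: 41.2
```

>>> servo_tool(
  plan=[
    [[-0.0014,-0.0037,-0.003,-0.3,0.015],[0,0,-0.0015,0,0.015],[0,0,-0.0005,0,0.015],[0,0,0,0,0.015]],
  ],
)

```text
time: 10.0
tool_pos: [462.6, -293.3, 105.5]
tcp_rot: [-180.0, 0.0, -174.2]
ft_force: [0.1, -0.4, 1.1]
finger_gap: 20.8
grip_force: 41.3
```

>>> servo_tool(
  plan=[
    [[0,0,0,0,0.042],[0,0,0,0,0.042],[0,0,0.01,0,0.042],[0,0,0.04,0,0.045],[0,0,0.05,0,0.05],[0,0.05,0,-4,0.05],[0,0.05,0,-4,0.05],[0,0.05,0,0,0.05],[0,0.031,0,0,0.05],[0,0,0,0,0.05]],
  ],
)

```text
time: 11.0
tool_pos: [462.5, -108.6, 206.0]
tcp_rot: [179.9, 0.0, 178.1]
ft_force: [-0.1, -0.5, 0.2]
finger_gap: 50.1
grip_force: 0.0
```

```bash
python3 w.py w3
```

```text
[ 462.5 -108.6  206. ] [179.9   0.  178.1] [ -19.   -8.  111.    0.   77. -108.]
wood [360. 327.] [(array([587.4, -72. ]), 32.3, 19.5, -81.0), (array([569.5, -74.9]), 29.5, 17.8, -81.0)]
wood [594. 247.] [(array([519.2, 122. ]), 86.9, 69.3, -62.1), (array([507.3, 102.4]), 79.4, 63.3, -62.1)]
wood [306. 200.] [(array([ 472. , -115.1]), 130.6, 24.8, 1.9), (array([ 464.1, -114.3]), 119.3, 22.6, 1.9)]
wood [ 58. 204.] [(array([ 466.7, -323.9]), 121.8, 121.0, -84.2), (array([ 459.2, -305.1]), 111.3, 110.5, -84.2)]
wood [579. 149.] [(array([439.6,  93.8]), 111.7, 93.0, -60.1), (array([434.5,  76.5]), 102.1, 85.0, -60.1)]
wood [37. 24.] [(array([ 336.3, -291.1]), 49.9, 18.1, 82.5), (array([ 340.2, -275.1]), 45.6, 16.5, 82.5)]
wood [634.  17.] [(array([344.6, 110.5]), 31.7, 9.8, 36.5), (array([347.7,  91.9]), 28.9, 9.0, 36.5)]
wood [514.  43.] [(array([349.1,  40.6]), 111.6, 108.7, -58.9), (array([351.8,  28. ]), 102.0, 99.3, -58.9)]
dark [356. 339.] (array([585.4, -97.6]), 549.3, 153.7, 88.1)
dark [ 8. 57.] (array([ 357. , -308.2]), 26.4, 13.0, -17.9)
dark [113.  32.] (array([ 344.3, -236.5]), 51.6, 23.2, 82.3)
```

View pics/w3.png

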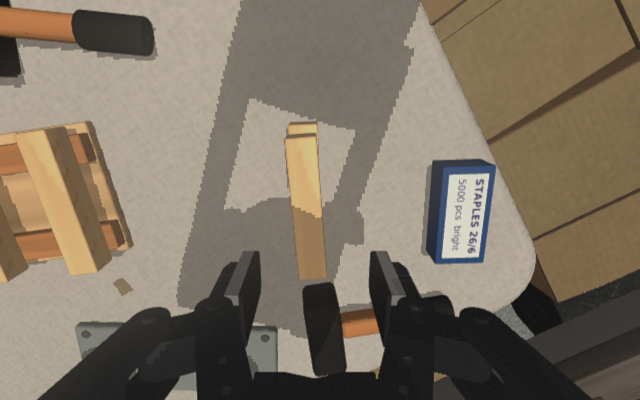

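The top batten's corners are at (286,138), (318,136), (299,278) and (326,277); the lower one peeps out at (288..317,123). I'll compute both poses.

```bash
python3 - <<'E'
from h import *
s=snap("wrist")
for z in (44,66):
    p=cast(s,[(286,138),(318,136),(299,278),(326,277)],z)
    a=p[:2].mean(0);b=p[2:].mean(0);d=b-a
    print(z,p.mean(0).round(1),np.linalg.norm(d).round(1),np.degrees(np.arctan2(d[1],d[0])).round(1),np.linalg.norm(p[0]-p[1]).round(1))
print(cast(s,[(288,123.5),(317,122)],22).round(1))
E
```

```text
44 [ 468.8 -115.4   44. ] 108.6 1.7 21.7
66 [ 460.5 -114.7   66. ] 98.4 1.7 19.6
[[ 407.5 -127.7   22. ]
 [ 407.2 -106.5   22. ]]
```

>>> servo_tool(
  plan=[
    [[0.006,-0.0065,0,3.6,0.05],[0,0,-0.05,0,0.05],[0,0,-0.03,0,0.05],[0,0,-0.012,0,0.05],[0,0,0,0,0.05],[0,0,0,0,0.05],[0,0,0,0,0.05]],
  ],
)

```text
time: 11.8
tool_pos: [470.0, -119.4, 115.4]
tcp_rot: [-179.9, 0.2, -178.6]
ft_force: [0.3, 0.7, -0.2]
finger_gap: 50.4
grip_force: 0.0
```

>>> servo_tool(
  plan=[
    [[-0.001,0.004,-0.006,0.3,0.05],[0,0,-0.005,0,0.05],[0,0,0,0,0.05],[0,0,0,0,0.015],[0,0,0,0,0.015],[0,0,0,0,0.015],[0,0,0,0,0.015],[0,0,0,0,0.015]],
  ],
)

```text
time: 12.6
tool_pos: [467.8, -114.7, 102.5]
tcp_rot: [-180.0, 0.0, -178.2]
ft_force: [-0.3, 0.1, 2.1]
finger_gap: 20.9
grip_force: 40.3
```

>>> servo_tool(
  plan=[
    [[0,0,0.02,0,0.015],[0,0,0.05,0,0.015],[0,0,0.03,0,0.015],[0,-0.05,0,-8.59,0.015],[0.01,-0.045,0,-8.59,0.015],[0.01,-0.045,0,-8.59,0.015],[0.01,-0.045,0,-8.59,0.015],[0,-0.025,0,-8.59,0.015],[0,0,0,-8.59,0.015],[0,0,0,-8.59,0.015]],
  ],
)

```text
time: 13.6
tool_pos: [497.0, -325.7, 201.5]
tcp_rot: [-180.0, -0.1, 121.2]
ft_force: [0.5, 0.5, -1.3]
finger_gap: 20.7
grip_force: 40.0
```

>>> servo_tool(
  plan=[
    [[0,0,0,-8.59,0.015],[0,0,0,-8.59,0.015],[0,0,0,-8.5,0.015],[0,0,-0.04,0,0.015],[0,0,-0.02,0,0.015],[0,0,0,0,0.015],[0,0,0,0,0.015],[0,0,0,0,0.015]],
  ],
)

```text
time: 14.4
tool_pos: [498.3, -325.2, 144.1]
tcp_rot: [179.9, 0.1, 95.9]
ft_force: [0.0, -0.7, -0.8]
finger_gap: 20.9
grip_force: 40.0
```

>>> servo_tool(
  plan=[
    [[0,0,-0.012,0,0.015],[0,0,-0.006,0,0.015],[0,0,-0.001,0,0.015],[0,0,0,0,0.015],[0,0,0,0,0.015]],
  ],
)

```text
time: 14.9
tool_pos: [497.9, -324.9, 124.0]
tcp_rot: [179.9, 0.1, 95.9]
ft_force: [-1.4, 0.0, 4.4]
finger_gap: 20.7
grip_force: 41.5
```

>>> servo_tool(
  plan=[
    [[0,0,0,0,0.042],[0,0,0,0,0.042],[0,0,0.01,0,0.042],[0,0,0.04,0,0.045],[0,0,0.03,8.59,0.05],[-0.01,0.05,0,8.59,0.05],[-0.01,0.05,0,8.59,0.05],[-0.01,0.05,0,8.59,0.05],[-0.005,0.05,0,8.59,0.05],[0,0.01,0,8.59,0.05]],
  ],
)

```text
time: 15.9
tool_pos: [462.2, -113.6, 203.6]
tcp_rot: [179.9, -0.1, 148.0]
ft_force: [0.6, -0.1, 0.0]
finger_gap: 50.3
grip_force: 0.0
```

>>> servo_tool(
  plan=[
    [[0,0,0,8.59,0.05],[0,0,0,8.59,0.05],[0,0,0,8.59,0.05],[0,0,-0.03,8.5,0.05],[0,0,0,0,0.05],[0,0,0,0,0.05]],
  ],
)

```text
time: 16.5
tool_pos: [462.6, -117.5, 173.3]
tcp_rot: [180.0, -0.1, -178.5]
ft_force: [0.4, 0.8, 0.6]
finger_gap: 50.2
grip_force: 0.0
```

```bash
python3 - <<'E'
from h import *
print(sense()["tool_pos"],sense()["tcp_rot"])
s=snap("wrist");f=s["frame"];hsv=cv2.cvtColor(f,cv2.COLOR_BGR2HSV)
m=(hsv[...,0]>9)&(hsv[...,0]<28)&(hsv[...,1]>90)&(hsv[...,2]>90)
for b in blobs(m,1000): print("wood",b.mean(0).round(),rect(cast(s,b,22)))
E
```

```text
[ 462.61683193 -117.53631737  173.31413726] [ 1.79959919e+02 -9.27408052e-02 -1.78505787e+02]
wood [604. 286.] (array([520.1, 100.2]), 67.4, 59.2, 24.2)
wood [317. 203.] (array([ 461.7, -115.3]), 111.3, 21.7, 0.2)
wood [ 49. 201.] (array([ 472.5, -293.8]), 150.5, 80.3, -14.4)
wood [591. 182.] (array([442.8,  72.2]), 87.3, 76.6, 29.7)
wood [546.  51.] (array([354.2,  28.2]), 102.7, 89.7, 30.8)
```

>>> servo_tool(
  plan=[
    [[0,0.002,-0.04,-1.3,0.05],[0,0,-0.04,0,0.05],[0,0,-0.01,0,0.05],[0,0,0,0,0.05],[0,0,0,0,0.05],[0,0,0,0,0.015],[0,0,0,0,0.015],[0,0,0,0,0.015],[0,0,0,0,0.015],[0,0,0,0,0.015]],
  ],
)

```text
time: 17.55
tool_pos: [464.6, -116.3, 85.4]
tcp_rot: [-179.9, 0.2, -179.6]
ft_force: [-1.0, 0.5, 5.9]
finger_gap: 20.8
grip_force: 39.4
```

>>> servo_tool(
  plan=[
    [[0,0,0.02,0,0.015],[0,0,0.05,0,0.015],[0,0,0.05,0,0.015],[0,-0.05,0,-8.59,0.015],[-0.01,-0.045,0,-8.59,0.015],[-0.01,-0.045,0,-8.59,0.015],[-0.01,-0.045,0,-8.59,0.015],[-0.005,-0.032,0,-8.59,0.015],[0,0,0,-8.59,0.015],[0,0,0,-8.59,0.015]],
  ],
)

```text
time: 18.55
tool_pos: [427.8, -334.3, 204.2]
tcp_rot: [180.0, 0.1, 119.8]
ft_force: [0.6, 0.6, -0.2]
finger_gap: 20.8
grip_force: 39.5
```

>>> servo_tool(
  plan=[
    [[0,0,0,-8.59,0.015],[0,0,0,-8.59,0.015],[0,0,0,-7,0.015],[0,0,-0.04,0,0.015],[0,0,0,0,0.015],[0,0,0,0,0.015],[0,0,0,0,0.015]],
  ],
)

```text
time: 19.25
tool_pos: [428.8, -333.3, 165.1]
tcp_rot: [179.9, 0.1, 96.2]
ft_force: [-0.3, -0.3, -0.6]
finger_gap: 20.8
grip_force: 39.5
```

>>> servo_tool(
  plan=[
    [[-0.0018,-0.0026,-0.02,-0.3,0.015],[0,0,-0.01,0,0.015],[0,0,-0.004,0,0.015],[0,0,0,0,0.015],[0,0,0,0,0.015]],
  ],
)

```text
time: 19.75
tool_pos: [426.7, -335.6, 130.0]
tcp_rot: [180.0, 0.0, 95.9]
ft_force: [1.1, 0.1, -0.9]
finger_gap: 20.6
grip_force: 39.5
```

>>> servo_tool(
  plan=[
    [[0,0,-0.001,0,0.015],[0,0,0,0,0.042],[0,0,0,0,0.042],[0,0,0.01,0,0.042],[0,0,0.04,0,0.045],[0,0,0.05,0,0.06],[0,0.03,0.04,0,0.085],[-0.02,0.03,0,0,0.085],[0,0,0,0,0.085],[0,0,0,0,0.085]],
  ],
)

```text
time: 20.75
tool_pos: [406.3, -275.0, 269.0]
tcp_rot: [180.0, 0.1, 95.9]
ft_force: [-0.1, -0.2, -0.7]
finger_gap: 85.3
grip_force: 0.0
```

```bash
python3 w.py w4
```

```text
[ 406.3 -275.   269. ] [1.80e+02 1.00e-01 9.59e+01] [-40.  -9. 105.  -0.  84. -46.]
wood [231. 360.] [(array([ 332. , -508.2]), 73.2, 25.0, -15.3), (array([ 336.5, -486.5]), 68.2, 23.3, -15.3)]
wood [399. 352.] [(array([ 524.2, -475.3]), 39.6, 29.9, 14.9), (array([ 515.3, -455.9]), 36.8, 27.8, 14.9)]
wood [375. 238.] [(array([ 467.5, -344.1]), 146.4, 117.7, -84.3), (array([ 462.6, -333.8]), 136.2, 109.6, -84.3)]
wood [241. 182.] [(array([ 335.7, -293.1]), 56.0, 17.7, 82.6), (array([ 339.9, -286.3]), 52.2, 16.5, 82.6)]
dark [328. 356.] (array([ 424.3, -456. ]), 739.8, 182.0, 5.9)
dark [240. 226.] (array([ 331.1, -331.4]), 72.6, 40.1, -7.0)
dark [251. 131.] (array([ 344.5, -241.2]), 43.5, 23.9, 82.4)
dark [558.   7.] (array([ 586.9, -117.7]), 90.0, 12.9, 5.9)
dark [181.  26.] (array([ 283. , -162.3]), 46.8, 40.4, 86.0)
```

View pics/w4.png

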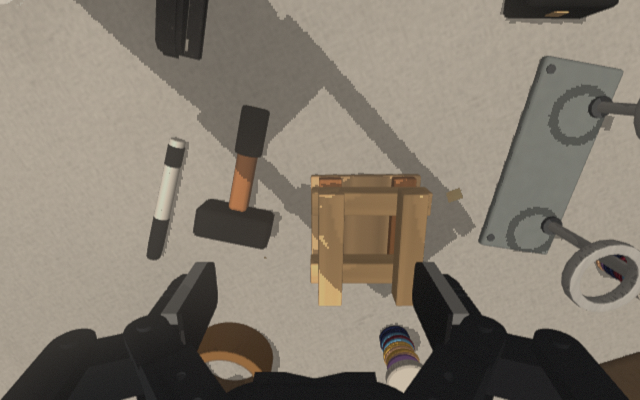

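The tower looks square and well spaced. The near mallet's head is at (235,226) with its handle up to (252,110), and a pen lies at (165,200). I'll compute the head centre from its far top edge, and do the rings too.

```bash
cat > mal.py <<'E'
from h import *
def head(s,u,v,L=None):
    hsv=cv2.cvtColor(s["frame"],cv2.COLOR_BGR2HSV)
    for b in blobs(hsv[...,2]<60,300):
        if np.linalg.norm(b.mean(0)-[u,v])<25:
            P=cast(s,b,40); print(b.mean(0),rect(P)); 
            box=cv2.boxPoints(cv2.minAreaRect(np.float32(P[:,:2]))); print(box.round(1).tolist())
E
python3 - <<'E'
from mal import *
s=snap("wrist"); head(s,240,226); head(s,251,131)
print("pen",cast(s,[(177,140),(155,258)],6).round(0).tolist())
print("handle",cast(s,[(250,157),(239,208)],27).round(1).tolist())
E
```

```text
[235.82116788 224.25182482] (array([ 334.2, -327.2]), 68.7, 38.8, -6.9)
[[297.70001220703125, -342.29998779296875], [366.0, -350.6000061035156], [370.70001220703125, -312.1000061035156], [302.3999938964844, -303.79998779296875]]
[251.40145985 130.39416058] (array([ 346.2, -239.7]), 42.1, 23.1, 82.3)
[[332.0, -259.0], [354.8999938964844, -262.1000061035156], [360.5, -220.3000030517578], [337.6000061035156, -217.1999969482422]]
pen [[269.0, -260.0, 6.0], [242.0, -392.0, 6.0]]
handle [[343.9, -265.2, 27.0], [335.5, -316.5, 27.0]]
```

>>> servo_tool(
  plan=[
    [[-0.037,-0.029,0,-6.4,0.085],[-0.0358,-0.028,0,-6.4,0.085],[0,0,-0.05,0,0.085],[0,0,-0.05,0,0.085],[0,0,-0.05,0,0.085],[0,0,0,0,0.085],[0,0,0,0,0.085],[0,0,0,0,0.085]],
  ],
)

```text
time: 21.65
tool_pos: [334.9, -334.1, 121.1]
tcp_rot: [179.8, 0.2, 83.0]
ft_force: [0.2, -0.6, 0.2]
finger_gap: 85.4
grip_force: 0.0
```

>>> servo_tool(
  plan=[
    [[-0.001,0.0015,-0.03,0,0.085],[0,0,-0.018,0,0.085],[0,0,-0.005,0,0.085],[0,0,0,0,0.085],[0,0,0,0,0.06],[0,0,0,0,0.06],[0,0,0,0,0.06],[0,0,0,0,0.06]],
  ],
  force=20,
)

```text
time: 22.45
tool_pos: [333.7, -332.2, 67.5]
tcp_rot: [179.8, 0.1, 83.1]
ft_force: [0.9, -0.4, 7.5]
finger_gap: 70.0
grip_force: 23.7
```

```bash
python3 - <<'E'
from h import *
s=snap("scene");f=s["frame"];print(proj(s,[(335,-330,30)]))
cv2.imwrite("pics/s3.png",cv2.resize(f[130:330,220:480],None,fx=3,fy=3,interpolation=cv2.INTER_CUBIC))
E
```

```text
[[333.30253152 276.13592079]]
```

View pics/s3.png

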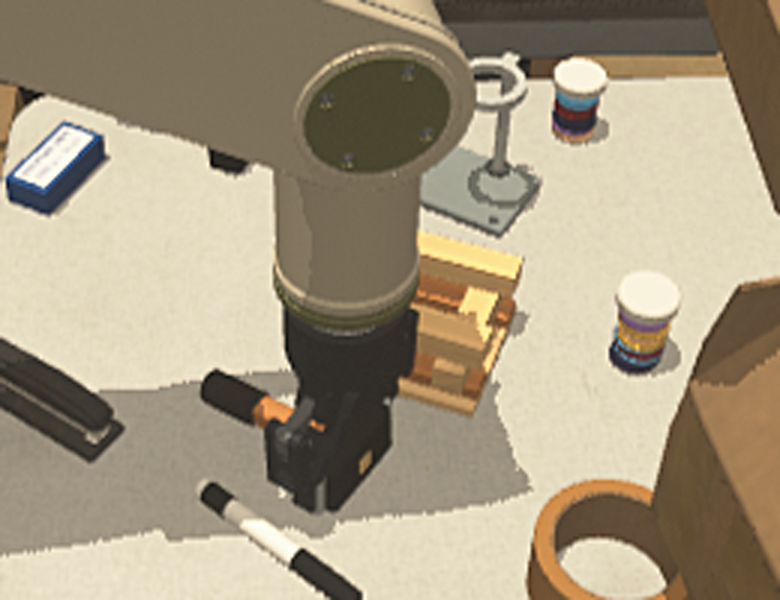

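The scene shows the mallet head held at (320,470) in the enlargement, with the handle tip at (225,395). I lift and look for gravity droop.

>>> servo_tool(
  plan=[
    [[0,0,0.01,0,0.06],[0,0,0.05,0,0.06],[0,0,0.05,0,0.06],[0,0,0.05,0,0.06],[0,0,0,0,0.06],[0,0,0,0,0.06],[0,0,0,0,0.06]],
  ],
)

```text
time: 23.2
tool_pos: [332.1, -330.3, 224.4]
tcp_rot: [-179.9, -0.1, 83.0]
ft_force: [-1.0, -0.0, -1.6]
finger_gap: 69.4
grip_force: 24.9
```

```bash
python3 - <<'E'
from h import *
s=snap("wrist");cv2.imwrite("pics/w5.png",s["frame"]);print(sense()["wrist_torque"],sense()["tool_pos"])
E
```

```text
[-0.08131997  0.00016921  0.03114737] [ 331.83691023 -330.04077477  223.67975144]
```

View pics/w5.png

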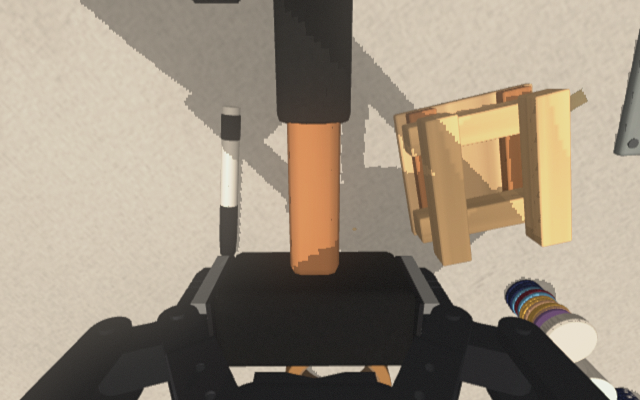

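Held level: the handle runs from (315,270) up to (313,0) in the wrist view with no droop. Tilt isn't commandable, so I'll lever the handle down under a ring's rim. First I need precise ring positions.

```bash
cat > ring.py <<'E'
from h import *
def rings(s,zr=125,guess=((625,-190),(620,-306)),win=22,vmin=150,smax=45,dump=None):
    f=s["frame"];hsv=cv2.cvtColor(f,cv2.COLOR_BGR2HSV);out=[]
    for g in guess:
        u,v=proj(s,[(*g,zr)])[0]; R=win
        m=np.zeros(f.shape[:2],bool); m[max(int(v-R),0):int(v+R),max(int(u-R),0):int(u+R)]=1
        m&=(hsv[...,1]<smax)&(hsv[...,2]>vmin)
        bs=sorted(blobs(m,20),key=len)
        if not bs: out.append(None);continue
        P=cast(s,cv2.convexHull(bs[-1].astype(np.int32))[:,0,:],zr)[:,:2]
        c,rr=cv2.minEnclosingCircle(np.float32(P)); out.append((np.round(c,1),round(2*rr,1),len(bs[-1])))
    return out
E
python3 - <<'E'
from ring import *
s=snap("top");hsv=cv2.cvtColor(s["frame"],cv2.COLOR_BGR2HSV)
print([tuple(int(x) for x in hsv[134,u]) for u in range(300,330)])
for sm in (20,25,30): print(sm,rings(s,smax=sm,vmin=140))
E
```

```text
[(21, 58, 168), (21, 56, 169), (20, 58, 172), (19, 55, 171), (20, 51, 171), (21, 48, 174), (20, 48, 148), (32, 41, 106), (30, 35, 110), (32, 37, 117), (32, 35, 116), (34, 36, 99), (36, 36, 70), (30, 36, 49), (25, 34, 45), (26, 32, 55), (23, 40, 58), (23, 37, 62), (25, 26, 60), (30, 27, 57), (35, 36, 84), (32, 35, 108), (23, 44, 138), (20, 50, 177), (20, 49, 171), (21, 48, 127), (30, 36, 71), (33, 39, 66), (30, 39, 66), (33, 40, 77)]
20 [None, None]
25 [None, None]
30 [None, None]
```

>>> servo_tool(
  plan=[
    [[0.025,0.0085,0.04,-8.3,0.06],[0.025,0.0085,0.015,-8.3,0.06],[0.025,0.0085,0,-8.3,0.06],[0.025,0.0085,0,-8.3,0.06],[0.025,0.0085,0,-8.3,0.06],[0.025,0.0085,0,-8.3,0.06],[0.025,0.0085,0,-8.3,0.06],[0.025,0.0085,0,-8.3,0.06],[0.025,0.0085,0,-8.3,0.06],[0.023,0.0085,0,-8.3,0.06]],
  ],
  force=30,
)

```text
time: 24.3
tool_pos: [580.9, -245.0, 277.8]
tcp_rot: [-179.9, 0.2, -0.3]
ft_force: [-0.9, -0.7, -1.0]
finger_gap: 69.6
grip_force: 37.8
```

>>> servo_tool(
  plan=[
    [[0,0,0,0,0.06],[0,0,0,0,0.06],[0,0,0,0,0.06]],
  ],
)

```text
time: 24.6
tool_pos: [579.6, -246.0, 279.1]
tcp_rot: [-180.0, 0.1, 0.2]
ft_force: [-0.0, -0.5, -2.3]
finger_gap: 69.7
grip_force: 37.7
```

```bash
python3 - <<'E'
from ring import *
s=snap("wrist");cv2.imwrite("pics/w6.png",s["frame"]);print(sense()["tool_pos"],sense()["tcp_rot"])
print(proj(s,[(625,-187,125),(620,-306,125)]))
E
```

```text
[ 579.56112754 -246.20450481  279.51834174] [-1.79972533e+02  8.52810071e-02  1.13762151e-01]
[[224.71928267 136.95774644]
 [406.36832715 145.11052007]]
```

View pics/w6.png

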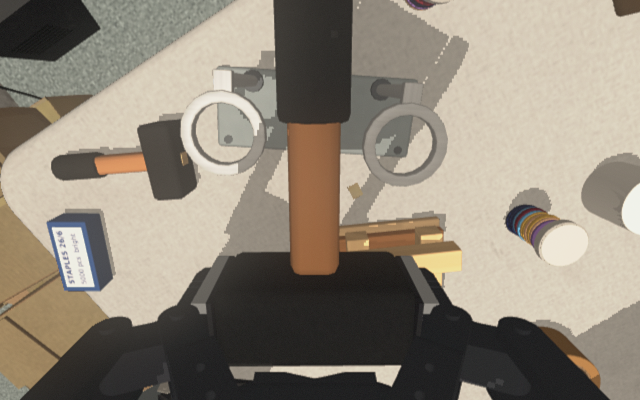

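```bash
python3 - <<'E'
from ring import *
s=snap("wrist");f=s["frame"];print(s["cam_to_world"][:3,3])
a=cast(s,[(223,132),(404,144.5)],125);print(a,np.linalg.norm(a[0]-a[1]))
g=cv2.cvtColor(f,cv2.COLOR_BGR2GRAY); g=cv2.medianBlur(g,3)
for (u,v) in ((223,132),(404,144)):
    sub=g[v-55:v+55,u-55:u+55]
    for lo,hi in ((24,36),(37,48)):
        c=cv2.HoughCircles(sub,cv2.HOUGH_GRADIENT,1,200,param1=80,param2=12,minRadius=lo,maxRadius=hi)
        if c is not None:
            c=c[0][0]; p=cast(s,[(c[0]+u-55,c[1]+v-55)],125)[0]; print(c+[u-55,v-55,0],p.round(1))
E
```

```text
[ 658.34910905 -245.72110917  350.23441733]
[[ 628.32791495 -186.27235538  125.        ]
 [ 620.40135478 -304.79045685  125.        ]] 118.78287221961197
[220.5        132.5         30.79999924] [ 628.  -184.6  125. ]
[219.5        136.5         44.09999847] [ 625.4 -183.7  125. ]
[404.5        145.5         29.60000038] [ 619.7 -305.2  125. ]
[402.5        141.5         43.79999924] [ 622.4 -303.6  125. ]
```

Fits put ring a at about (628,-185) and ring b at (620,-305), 120 apart as given. The second mallet lies at (165,160) in this view. Next I retreat, lower the handle level, and slide its tip under ring a's near rim.

>>> servo_tool(
  plan=[
    [[-0.045,0.02,0,0,0.06],[-0.045,0.02,0,0,0.06],[-0.02,0.02,-0.035,0,0.06],[0,0,-0.045,0,0.06],[0,0,-0.045,0,0.06],[0,0,-0.009,0,0.06],[0,0,0,0,0.06],[0,0,0,0,0.06],[0,0,0,0,0.06]],
  ],
  force=25,
)

```text
time: 25.6
tool_pos: [472.3, -186.9, 149.2]
tcp_rot: [179.9, -0.2, 0.0]
ft_force: [0.2, -0.7, -1.1]
finger_gap: 69.6
grip_force: 37.6
```

```bash
python3 - <<'E'
from h import *
print(sense()["tool_pos"],sense()["tcp_rot"])
s=snap("wrist");f=s["frame"];hsv=cv2.cvtColor(f,cv2.COLOR_BGR2HSV)
# handle: where the orange stretch starts/ends along its centre column -> tilt in the grip
m=(hsv[...,0]<16)&(hsv[...,1]>120); 
for v in (150,200,250): 
    u=np.where(m[v,260:370])[0]; print(v,u.min()+260,u.max()+260)
c=m[:,300:330].mean(1)>.6; vs=np.where(c)[0]; print("orange rows",vs.min(),vs.max())
T=s["cam_to_world"]; print(T[:3,3])
s=snap("scene"); cv2.imwrite("pics/s4.png",s["frame"])
E
```

```text
[ 472.28102895 -186.91522257  149.23267258] [ 1.79877622e+02 -2.37534119e-01  3.95590947e-02]
150 289 338
200 290 338
250 291 337
orange rows 124 274
[ 550.66144968 -186.33360436  220.41615022]
```

```bash
python3 - <<'E'
from h import *
s=snap("wrist")
for z in (100,105,110,115,120): print(z,cast(s,[(313,124),(313,274)],z)[:,0].round(1))
E
```

```text
100 [537.8 479.3]
105 [538.3 482.3]
110 [538.8 485.3]
115 [539.3 488.2]
120 [539.9 491.2]
```

>>> servo_tool(
  plan=[
    [[0,0.0015,-0.011,0,0.06],[0.017,0,0,0,0.06],[0.016,0,0,0,0.06],[0,0,0,0,0.06],[0,0,0.009,0,0.06],[0,0,0.009,0,0.06],[0,0,0.005,0,0.06],[0,0,0.005,0,0.06]],
  ],
  force=20,
)

```text
time: 26.55
tool_pos: [503.2, -184.3, 163.7]
tcp_rot: [-180.0, -0.0, 0.0]
ft_force: [1.7, -0.6, -5.5]
finger_gap: 69.5
grip_force: 36.8
```

>>> servo_tool(
  plan=[
    [[0,0,0.005,0,0.06],[0.001,0,0.005,0,0.06],[0.001,0,0.005,0,0.06],[0,0,0,0,0.06]],
  ],
)

```text
time: 26.95
tool_pos: [505.7, -184.5, 178.9]
tcp_rot: [180.0, -0.0, 0.0]
ft_force: [-1.6, 0.6, -3.0]
finger_gap: 69.7
grip_force: 36.3
```

>>> servo_tool(
  plan=[
    [[0.0015,0,0.007,0,0.06],[0.002,0,0.007,0,0.06],[0.0026,0,0.007,0,0.06],[0.0032,0,0.007,0,0.06],[0.004,0,0.007,0,0.06],[0.0052,0,0.0067,0,0.06],[0.0054,0,0.0063,0,0.06],[0.0056,0,0.006,0,0.06],[0.006,0,0.0057,0,0.06]],
  ],
)

```text
time: 27.85
tool_pos: [541.5, -184.3, 238.3]
tcp_rot: [-180.0, 0.0, 0.0]
ft_force: [-2.2, 0.1, -5.7]
finger_gap: 69.6
grip_force: 35.2
```

>>> servo_tool(
  plan=[
    [[0.0065,0,0.005,0,0.06],[0.0072,0,0.0042,0,0.06],[0.0075,0,0.0034,0,0.06],[0.007,0,0.0025,0,0.06],[0.007,0,0.0018,0,0.06],[0.007,0,0.0012,0,0.06],[0.006,0,0.0008,0,0.06],[0,0,0,0,0.06],[0,0,0,0,0.06]],
  ],
)

```text
time: 28.75
tool_pos: [589.9, -184.4, 257.0]
tcp_rot: [180.0, -0.1, 0.1]
ft_force: [-0.7, -0.8, -1.6]
finger_gap: 69.8
grip_force: 36.5
```

```bash
python3 - <<'E'
from h import *
s=snap("scene");f=s["frame"];print(proj(s,[(587,-185,210),(587,-185,110)]).round())
cv2.imwrite("pics/s5.png",cv2.resize(f[60:260,240:440],None,fx=3,fy=3,interpolation=cv2.INTER_CUBIC))
E
```

```text
[[328. 117.]
 [328. 154.]]
```

View pics/s5.png

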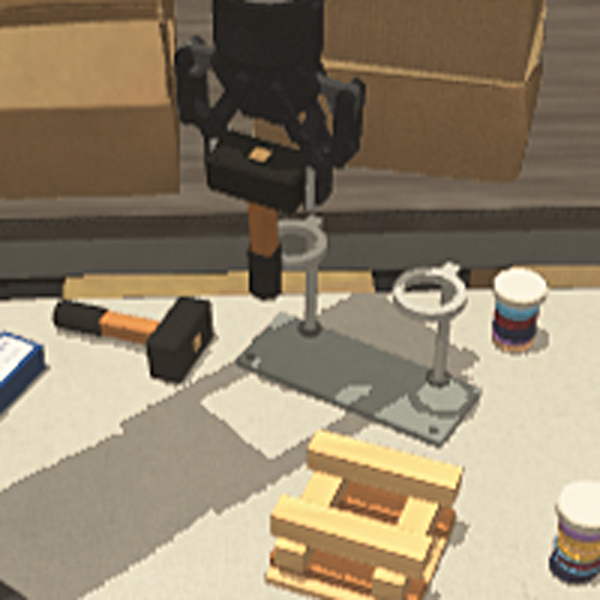

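The handle now hangs down by ring a: head at (255,175), tip at (265,295). I check its verticality numerically in the wrist view.

```bash
cat > tilt.py <<'E'
from h import *
def tilt():
    st=sense();s=snap("wrist");f=s["frame"];hsv=cv2.cvtColor(f,cv2.COLOR_BGR2HSV)
    print(st["tool_pos"].round(1),"gap",st["finger_gap"].round(1))
    c=313
    prev=None
    for v in range(60,300):
        h,sa,va=[int(x) for x in np.median(hsv[v,c-4:c+5],axis=0)]
        k="dark" if va<60 else ("orange" if sa>120 and h<16 else "bg")
        if k!=prev: print(v,k,(h,sa,va)); prev=k
    for n,p in (("tip front",(13,0,-162)),("tip centre",(0,0,-162)),("sleeve start",(9,0,-117)),("underside",(9,0,-62)),("head edge",(20,0,-62)),("head top",(20,0,-32))):
        yaw=np.radians(st["tcp_rot"][2]); R=np.array([[np.cos(yaw),-np.sin(yaw)],[np.sin(yaw),np.cos(yaw)]])
        w=np.r_[st["tool_pos"][:2]+R@np.array(p[:2]),st["tool_pos"][2]+p[2]]
        print(n,proj(s,[w])[0].round(0))
    return s
E
python3 -c "from tilt import *; tilt()"
```

```text
Traceback (most recent call last):
  File "tilt.py", line 4, in tilt
    print(st["tool_pos"].round(1),"gap",st["finger_gap"].round(1))
                                        ^^^^^^^^^^^^^^^^^^^^^^
AttributeError: 'float' object has no attribute 'round'
```

```bash
sed -i 's/st\["finger_gap"\].round(1)/round(st["finger_gap"],1)/' tilt.py; python3 -c "from tilt import *; tilt()"
```

```text
[ 589.6 -184.4  257. ] gap 69.4
60 bg (19, 35, 155)
232 orange (12, 121, 112)
233 bg (12, 120, 112)
234 orange (12, 121, 111)
267 dark (12, 57, 47)
tip front [315. 183.]
tip centre [315. 200.]
sleeve start [315. 210.]
underside [315. 254.]
head edge [315. 231.]
head top [315. 267.]
```

```bash
python3 - <<'E'
from h import *
cv2.imwrite("pics/w7.png",snap("wrist")["frame"])
E
```

```text
(no output)
```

View pics/w7.png

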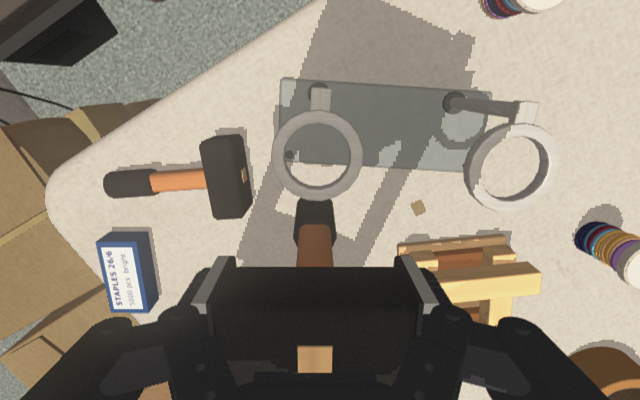

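The wrist view shows the sleeve tip at (315,199) and the handle's end mark on the head top at (315,358). I'll triangulate these with the scene view's (326.5,111.5) and (328,158).

```bash
cat >> h.py <<'E'
def tri(s1,p1,s2,p2):
    A=[];b=[]
    for s,p in((s1,p1),(s2,p2)):
        T=s["cam_to_world"];d=T[:3,:3]@np.array([(p[0]-s["cx"])/s["fx"],(p[1]-s["cy"])/s["fy"],1]);d/=np.linalg.norm(d)
        M=np.eye(3)-np.outer(d,d);A.append(M);b.append(M@T[:3,3])
    return np.linalg.lstsq(np.vstack(A),np.hstack(b),rcond=None)[0]
E
python3 - <<'E'
from h import *
w=snap("wrist");s=snap("scene");t=sense()["tool_pos"];print(t)
f=s["frame"]; hs=cv2.cvtColor(f,cv2.COLOR_BGR2HSV)
print("square",tri(w,(315,359),s,(326.5,111.7))-t,"tip",tri(w,(315,200),s,(328.3,158))-t, "sleeve top", tri(w,(315,228),s,(328,143))-t)
E
```

```text
[ 589.29062381 -184.40374258  256.99642938]
square [-12.86203225  -0.58279477 -26.168193  ] tip [ 3.85431382e-01  1.22998413e-01 -1.60677625e+02] sleeve top [-1.96171406e+00  8.28680197e-02 -1.16039674e+02]
```

Tilt is only a few degrees, so this is good enough for a 40 mm bore. I lift, carry it over ring b, and lower it.

>>> servo_tool(
  plan=[
    [[-0.004,0,0.02,0,0.06],[0,0,0.03,0,0.06],[0.01,-0.03,0,0,0.06],[0.01,-0.035,0,0,0.06],[0.01,-0.035,0,0,0.06],[0.008,-0.02,0,0,0.06],[0,0,0,0,0.06],[0,0,0,0,0.06],[0,0,0,0,0.06]],
  ],
  force=30,
)

```text
time: 29.95
tool_pos: [623.2, -303.4, 306.8]
tcp_rot: [-180.0, 0.0, 0.1]
ft_force: [-0.2, 0.1, -1.4]
finger_gap: 69.8
grip_force: 36.3
```

```bash
cat > ins.py <<'E'
import sys
from h import *
w=snap("wrist");t=sense()["tool_pos"];print(t.round(1),sense()["tcp_rot"].round(1))
f=w["frame"];u0,v0=proj(w,[(620.3,-305,125) if sys.argv[1]=="b" else (628,-185.2,125)])[0];print("ring px",u0,v0)
x=int(u0);y=int(v0)
cv2.imwrite(f"pics/{sys.argv[2]}.png",f)
hsv=cv2.cvtColor(f,cv2.COLOR_BGR2HSV)
m=np.zeros(f.shape[:2],bool);m[max(y-70,0):min(y+70,265),x-80:x+80]=1
k=m&(hsv[...,2]<75)
for b in blobs(k,150): print("dark",b.min(0),b.max(0))
E
python3 ins.py b w8
```

```text
[ 623.3 -303.2  307.1] [-1.8e+02 -0.0e+00  1.0e-01]
ring px 316.8784466461207 195.047572753951
dark [293 192] [335 246]
```

View pics/w8.png

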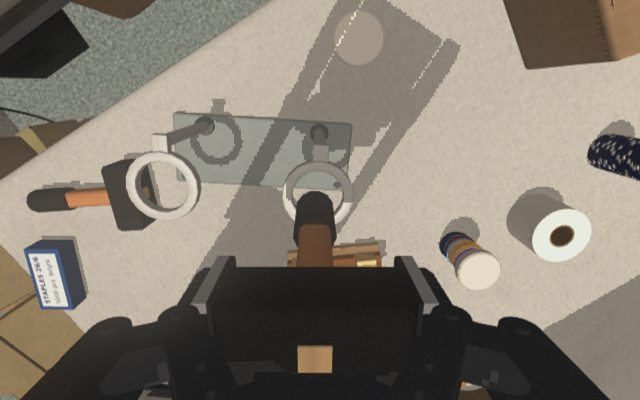

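Ring b shows at about (318.5,193), with the tip's front edge just over it at (316,192). Checking the offset.

```bash
python3 - <<'E'
from h import *
w=snap("wrist");t=sense()["tool_pos"]
print("ring",cast(w,[(318.5,192.5)],125)-t,"tip front",cast(w,[(314.5,192)],146)-t)
E
```

```text
ring [[  -0.88999365   -2.88047764 -182.1636546 ]] tip front [[   6.07917828    0.23385589 -161.1636546 ]]
```

>>> servo_tool(
  plan=[
    [[0.006,-0.0025,0,0,0.06],[0,0,-0.01,0,0.06],[0,0,-0.01,0,0.06],[0,0,-0.01,0,0.06],[0,0,-0.01,0,0.06],[0,0,0,0,0.06]],
  ],
)

```text
time: 30.65
tool_pos: [628.2, -306.3, 263.6]
tcp_rot: [-179.9, 0.2, 0.0]
ft_force: [-1.2, 0.1, -1.8]
finger_gap: 69.5
grip_force: 36.6
```

>>> servo_tool(
  plan=[
    [[0,0,-0.012,0,0.06],[0,0,-0.012,0,0.06],[0,0,-0.012,0,0.06],[0,0,-0.012,0,0.06],[0.001,0,-0.01,0,0.06],[0,0,-0.006,0,0.06],[0,0,0,0,0.06]],
  ],
)

```text
time: 31.35
tool_pos: [629.7, -306.5, 201.2]
tcp_rot: [-179.9, 0.1, 0.0]
ft_force: [0.5, 1.2, -2.2]
finger_gap: 69.3
grip_force: 36.7
```

>>> servo_tool(
  plan=[
    [[0,0,-0.004,0,0.06],[0,0,-0.004,0,0.06],[0,0,-0.003,0,0.06],[0,0,-0.002,0,0.06],[0,0,0,0,0.06]],
  ],
)

```text
time: 31.85
tool_pos: [630.1, -306.8, 189.5]
tcp_rot: [-180.0, 0.0, 0.0]
ft_force: [0.8, -0.3, -2.3]
finger_gap: 69.7
grip_force: 36.7
```

>>> servo_tool(
  plan=[
    [[0,0,-0.002,0,0.06],[0,0,-0.002,0,0.06],[0,0,-0.001,0,0.06],[0,0,0,0,0.06]],
  ],
)

```text
time: 32.25
tool_pos: [630.1, -306.8, 184.6]
tcp_rot: [-180.0, 0.0, 0.0]
ft_force: [0.4, 0.3, -1.5]
finger_gap: 69.7
grip_force: 36.7
```

>>> servo_tool(
  plan=[
    [[0,0,-0.002,0,0.06],[0,0,-0.002,0,0.06],[0,0,-0.001,0,0.06],[0,0,0,0,0.06]],
  ],
)

```text
time: 32.65
tool_pos: [630.9, -307.0, 182.4]
tcp_rot: [179.9, -0.1, 0.1]
ft_force: [-4.3, 3.7, 10.1]
finger_gap: 69.5
grip_force: 38.1
```

>>> servo_tool(
  plan=[
    [[0,0,0.001,0,0.085],[0,0,0,0,0.085],[0,0,0,0,0.085],[0,0,0.015,0,0.085],[0,0,0.03,0,0.085],[0,0,0.04,0,0.085],[0,0,0.04,8.5,0.085],[0,0.03,0,8.5,0.085],[0,0.03,0,8.5,0.085],[0,0.03,0,8.5,0.085]],
  ],
)

```text
time: 33.65
tool_pos: [630.3, -216.2, 307.6]
tcp_rot: [179.9, -0.1, 34.4]
ft_force: [-0.6, 0.7, -0.0]
finger_gap: 84.9
grip_force: 0.0
```

>>> servo_tool(
  plan=[
    [[-0.01,0.03,0,8.5,0.085],[-0.01,0.03,0,8.5,0.085],[-0.01,0.03,0,8.5,0.085],[-0.01,0.02,0,8.5,0.085],[0,0,0,8.5,0.085],[0,0,0,8.5,0.085],[0,0,0,8.5,0.085],[0,0,0,2.5,0.085],[0,0,0,0,0.085],[0,0,0,0,0.085]],
  ],
)

```text
time: 34.65
tool_pos: [590.3, -106.9, 306.6]
tcp_rot: [180.0, 0.0, 95.9]
ft_force: [0.0, -0.1, -0.1]
finger_gap: 85.1
grip_force: 0.0
```

```bash
python3 - <<'E'
from mal import *
t=sense();print(t["tool_pos"],t["tcp_rot"])
s=snap("wrist");print(s["cam_to_world"][:3,3],proj(s,[(587,-104,40)]))
hsv=cv2.cvtColor(s["frame"],cv2.COLOR_BGR2HSV)
for b in blobs(hsv[...,2]<60,300): print("dark",b.mean(0).round(),b.min(0),b.max(0),rect(cast(s,b,40)))
m=(hsv[...,0]<18)&(hsv[...,1]>130)
for b in blobs(m,200): print("or",b.mean(0).round(),rect(cast(s,b,26)))
# first mallet: head in the scene/top views
for n in("top","scene"):
    q=snap(n);h=cv2.cvtColor(q["frame"],cv2.COLOR_BGR2HSV)
    p=proj(q,[(620.3,-305,140)])[0];m=np.zeros(h.shape[:2],bool);m[int(p[1])-30:int(p[1])+30,int(p[0])-30:int(p[0])+30]=1
    for b in blobs(m&(h[...,2]<65),40): print(n,p.round(),b.min(0),b.max(0),b.mean(0).round(1),rect(cast(q,b,155)))
E
```

```text
[ 590.3295501  -106.91761925  306.63270459] [1.79957980e+02 1.70599580e-02 9.59419074e+01]
[580.34740414 -26.64952059 377.46536109] [[312.94447721 165.22099748]]
dark [323. 338.] [313 319] [334 355] (array([ 620.9, -312.2]), 52.4, 25.5, -83.0)
dark [ 27. 136.] [ 0 72] [ 49 196] (array([ 302.4, -107.3]), 124.1, 47.6, 82.3)
dark [371. 303.] [2 0] [628 399] (array([ 597.8, -183.4]), 805.4, 454.4, 5.9)
or [324. 355.] (array([ 626.6, -351.4]), 25.3, 20.6, -84.1)
or [315. 114.] (array([583.5, -55.9]), 42.0, 15.2, -83.7)
top [362. 134.] [348 125] [377 149] [362.6 135. ] (array([ 607.6, -305.6]), 71.5, 61.1, 89.0)
scene [383. 151.] [353 130] [402 163] [376.3 143.8] (array([ 617.2, -296.7]), 136.7, 90.0, 46.4)
```

```bash
python3 - <<'E'
from h import *
s=snap("wrist");f=s["frame"];hsv=cv2.cvtColor(f,cv2.COLOR_BGR2HSV)
m=np.zeros(f.shape[:2],bool);m[20:235,225:405]=1
for th in (45,60):
  for b in blobs(m&(hsv[...,2]<th),200):
    P=cast(s,b,40); print(th,b.min(0),b.max(0),rect(P),cv2.boxPoints(cv2.minAreaRect(np.float32(P[:,:2]))).round(1).tolist())
o=m&(hsv[...,0]<18)&(hsv[...,1]>130)
for b in blobs(o,200): print("or",b.min(0),b.max(0),cast(s,[((b[:,0].min()+b[:,0].max())/2,b[:,1].min()),((b[:,0].min()+b[:,0].max())/2,b[:,1].max())],28).round(1).tolist())
E
```

```text
or [307  93] [322 136] [[581.1, -34.9, 28.0], [585.5, -76.4, 28.0]]
```

```bash
python3 - <<'E'
from h import *
s=snap("wrist");f=s["frame"];hsv=cv2.cvtColor(f,cv2.COLOR_BGR2HSV)
print([(v,int(hsv[v,315,2]),int(hsv[v,315,1])) for v in range(40,230,5)])
print([(u,int(hsv[160,u,2])) for u in range(240,390,6)])
m=np.zeros(f.shape[:2],bool);m[20:235,225:405]=1
for th in (80,95,110):
  for b in blobs(m&(hsv[...,2]<th),200):
    P=cast(s,b,40); print(th,b.min(0),b.max(0),rect(P),cv2.boxPoints(cv2.minAreaRect(np.float32(P[:,:2]))).round(1).tolist())
E
```

```text
[(40, 193, 36), (45, 75, 37), (50, 76, 37), (55, 73, 35), (60, 75, 34), (65, 75, 31), (70, 73, 38), (75, 75, 34), (80, 76, 40), (85, 75, 37), (90, 73, 31), (95, 207, 140), (100, 207, 142), (105, 207, 140), (110, 207, 142), (115, 207, 143), (120, 208, 143), (125, 207, 143), (130, 207, 144), (135, 139, 127), (140, 140, 128), (145, 137, 127), (150, 62, 41), (155, 64, 44), (160, 61, 38), (165, 65, 31), (170, 62, 37), (175, 66, 35), (180, 179, 37), (185, 140, 36), (190, 134, 34), (195, 133, 35), (200, 136, 36), (205, 142, 38), (210, 197, 38), (215, 195, 37), (220, 188, 37), (225, 151, 34)]
[(240, 135), (246, 136), (252, 137), (258, 136), (264, 196), (270, 197), (276, 197), (282, 66), (288, 69), (294, 68), (300, 68), (306, 69), (312, 66), (318, 61), (324, 60), (330, 63), (336, 60), (342, 61), (348, 59), (354, 138), (360, 136), (366, 132), (372, 137), (378, 135), (384, 139)]
80 [280 147] [349 178] (array([ 588. , -101.1]), 69.9, 31.6, 6.0) [[551.5999755859375, -89.0], [554.9000244140625, -120.5], [624.4000244140625, -113.19999694824219], [621.0999755859375, -81.69999694824219]]
80 [303  44]
[... 512 characters left out ...]
00122070312, -34.79999923706055], [593.2999877929688, -32.70000076293945], [589.2999877929688, 9.399999618530273]]
110 [319 198] [384 234] (array([ 630.9, -158.3]), 68.5, 38.3, -3.6) [[595.5999755859375, -175.3000030517578], [663.9000244140625, -179.5], [666.2999877929688, -141.3000030517578], [598.0, -137.0]]
110 [280 146] [350 179] (array([ 588.4, -101.1]), 70.6, 33.7, 6.0) [[551.5, -88.0], [555.0, -121.5], [625.2999877929688, -114.0999984741211], [621.7000122070312, -80.69999694824219]]
110 [303  43] [328  93] (array([579.9, -13. ]), 43.1, 23.4, -84.6) [[566.2000122070312, 7.300000190734863], [570.2000122070312, -35.599998474121094], [593.5999755859375, -33.400001525878906], [589.5, 9.5]]
```

>>> servo_tool(
  plan=[
    [[-0.002,0.004,-0.046,0,0.085],[0,0,-0.05,0,0.085],[0,0,-0.05,0,0.085],[0,0,-0.04,0,0.085],[0,0,-0.02,0,0.085],[0,0,0,0,0.085],[0,0,0,0,0.085],[0,0,0,0,0.085]],
  ],
  force=20,
)

```text
time: 35.7
tool_pos: [589.8, -103.3, 102.3]
tcp_rot: [179.8, 0.1, 96.0]
ft_force: [0.1, -0.0, -0.4]
finger_gap: 84.7
grip_force: 0.0
```

>>> servo_tool(
  plan=[
    [[-0.0015,0.0005,-0.02,0,0.085],[0,0,-0.012,0,0.085],[0,0,-0.003,0,0.085],[0,0,0,0,0.085],[0,0,0,0,0.06],[0,0,0,0,0.06],[0,0,0,0,0.06],[0,0,0,0,0.06]],
  ],
)

```text
time: 36.5
tool_pos: [587.5, -102.5, 66.0]
tcp_rot: [179.9, 0.0, 96.0]
ft_force: [0.5, -0.1, 5.4]
finger_gap: 70.0
grip_force: 23.0
```

>>> servo_tool(
  plan=[
    [[0,0,0.01,0,0.06],[0,0,0.05,0,0.06],[0,0,0.05,0,0.06],[0,0,0.05,0,0.06],[-0.03,0,0,-8.5,0.06],[-0.03,0,0,-8.5,0.06],[-0.03,0,0,-8.5,0.06],[-0.03,0,0,-8.5,0.06],[0,-0.02,0,-8.5,0.06],[0,-0.03,0,-8.5,0.06]],
  ],
)

```text
time: 37.5
tool_pos: [465.6, -151.5, 225.0]
tcp_rot: [-180.0, -0.0, 44.8]
ft_force: [1.3, -0.6, -1.3]
finger_gap: 69.9
grip_force: 24.6
```

>>> servo_tool(
  plan=[
    [[0,-0.03,0,-8.5,0.06],[0,0,0,-8.5,0.06],[0,0,0,-8.5,0.06],[0,0,0,-8.5,0.06],[0,0,0,-8.5,0.06],[0,0,-0.04,-2.5,0.06],[0,0,-0.04,0,0.06],[0,0,0,0,0.06],[0,0,0,0,0.06],[0,0,0,0,0.06]],
  ],
)

```text
time: 38.5
tool_pos: [467.9, -182.9, 147.3]
tcp_rot: [179.9, -0.2, 0.1]
ft_force: [0.9, -0.4, -1.1]
finger_gap: 69.9
grip_force: 24.6
```

>>> servo_tool(
  plan=[
    [[0,-0.0015,-0.0095,0,0.06],[0.018,0,0,0,0.06],[0.018,0,0,0,0.06],[0,0,0,0,0.06],[0,0,0.009,0,0.06],[0,0,0.009,0,0.06],[0,0,0.005,0,0.06],[0,0,0.005,0,0.06]],
  ],
)

```text
time: 39.3
tool_pos: [502.5, -184.0, 164.2]
tcp_rot: [180.0, -0.0, 0.0]
ft_force: [0.1, -1.0, -3.5]
finger_gap: 69.8
grip_force: 24.0
```

>>> servo_tool(
  plan=[
    [[0,0,0.005,0,0.06],[0.001,0,0.005,0,0.06],[0.001,0,0.005,0,0.06],[0,0,0,0,0.06]],
  ],
)

```text
time: 39.7
tool_pos: [505.0, -183.9, 179.1]
tcp_rot: [180.0, -0.0, 0.1]
ft_force: [-1.2, 0.4, -3.1]
finger_gap: 69.7
grip_force: 24.1
```

Same behaviour as the first time, so I continue the arc.

>>> servo_tool(
  plan=[
    [[0.0015,0,0.007,0,0.06],[0.002,0,0.007,0,0.06],[0.0026,0,0.007,0,0.06],[0.0032,0,0.007,0,0.06],[0.004,0,0.007,0,0.06],[0.0052,0,0.0067,0,0.06],[0.0054,0,0.0063,0,0.06],[0.0056,0,0.006,0,0.06],[0.006,0,0.0057,0,0.06]],
  ],
)

```text
time: 40.6
tool_pos: [540.7, -183.8, 238.5]
tcp_rot: [-180.0, 0.0, 0.0]
ft_force: [-1.0, -0.7, -4.1]
finger_gap: 69.5
grip_force: 24.1
```

>>> servo_tool(
  plan=[
    [[0.0065,0,0.005,0,0.06],[0.0072,0,0.0042,0,0.06],[0.0075,0,0.0034,0,0.06],[0.007,0,0.0025,0,0.06],[0.007,0,0.0018,0,0.06],[0.007,0,0.0012,0,0.06],[0.007,0,0.0008,0,0.06],[0,0,0,0,0.06],[0,0,0,0,0.06]],
  ],
)

```text
time: 41.5
tool_pos: [590.0, -183.9, 256.9]
tcp_rot: [180.0, -0.1, 0.1]
ft_force: [0.1, 0.1, -1.6]
finger_gap: 70.2
grip_force: 25.1
```

>>> servo_tool(
  plan=[
    [[-0.004,0,0.02,0,0.06],[0,0,0.03,0,0.06],[0.02,0,0,0,0.06],[0.018,0,0,0,0.06],[0,0,0,0,0.06],[0,0,0,0,0.06],[0,0,0,0,0.06]],
  ],
  force=30,
)

```text
time: 42.2
tool_pos: [622.9, -183.8, 306.6]
tcp_rot: [-180.0, 0.0, 0.0]
ft_force: [0.8, 1.0, -1.8]
finger_gap: 69.6
grip_force: 37.9
```

```bash
python3 ins.py a w9; python3 - <<'E'
from h import *
f=cv2.imread("pics/w9.png");hsv=cv2.cvtColor(f,cv2.COLOR_BGR2HSV)
m=(hsv[...,0]>8)&(hsv[...,0]<22)&(hsv[...,1]>80)&(hsv[...,2]>90); m[:300]=0;m[:,:250]=0;m[:,380:]=0
for b in blobs(m,150): print("square",b.min(0),b.max(0))
print([(u,int(hsv[150,u,2])) for u in range(268,372,4)])
E
```

```text
[ 622.9 -183.9  306.8] [-180.    0.    0.]
ring px 316.5438825693835 185.10925993318864
dark [294 193] [335 245]
square [297 341] [332 369]
[(268, 219), (272, 218), (276, 220), (280, 155), (284, 150), (288, 122), (292, 122), (296, 123), (300, 181), (304, 149), (308, 117), (312, 146), (316, 153), (320, 148), (324, 159), (328, 119), (332, 118), (336, 126), (340, 177), (344, 117), (348, 116), (352, 174), (356, 174), (360, 174), (364, 172), (368, 173)]
```

>>> servo_tool(
  plan=[
    [[0.014,-0.0025,0,0,0.06],[0,0,0,0,0.06],[0,0,-0.01,0,0.06],[0,0,-0.01,0,0.06],[0,0,-0.01,0,0.06],[0,0,-0.01,0,0.06],[0,0,0,0,0.06]],
  ],
)

```text
time: 42.95
tool_pos: [636.3, -185.9, 264.0]
tcp_rot: [-179.9, 0.2, 0.0]
ft_force: [0.0, -0.5, -1.3]
finger_gap: 69.9
grip_force: 37.9
```

>>> servo_tool(
  plan=[
    [[0,0,-0.012,0,0.06],[0,0,-0.012,0,0.06],[0,0,-0.012,0,0.06],[0,0,-0.012,0,0.06],[0.001,0,-0.01,0,0.06],[0,0,-0.006,0,0.06],[0,0,0,0,0.06]],
  ],
)

```text
time: 43.65
tool_pos: [637.9, -186.1, 201.4]
tcp_rot: [-180.0, 0.1, 0.0]
ft_force: [0.2, 0.1, -1.5]
finger_gap: 69.7
grip_force: 37.9
```

>>> servo_tool(
  plan=[
    [[0,0,-0.005,0,0.06],[0,0,-0.005,0,0.06],[0,0,-0.003,0,0.06],[0,0,-0.002,0,0.06],[0,0,0,0,0.06]],
  ],
)

```text
time: 44.15
tool_pos: [638.3, -186.3, 187.6]
tcp_rot: [-180.0, 0.0, 0.0]
ft_force: [-0.7, 0.4, -0.9]
finger_gap: 69.7
grip_force: 37.9
```

>>> servo_tool(
  plan=[
    [[0,0,-0.002,0,0.06],[0,0,-0.0015,0,0.06],[0,0,-0.0015,0,0.06],[0,0,0,0,0.06]],
  ],
)

```text
time: 44.55
tool_pos: [638.5, -186.4, 183.0]
tcp_rot: [180.0, -0.0, 0.0]
ft_force: [0.3, -0.2, -1.4]
finger_gap: 69.4
grip_force: 38.1
```

Now about at the seat: I open, lift away, and check everything with the fixed cameras.

>>> servo_tool(
  plan=[
    [[0,0,-0.001,0,0.06],[0,0,0,0,0.06],[0,0,0,0,0.085],[0,0,0,0,0.085],[0,0,0,0,0.085],[0,0,0.015,0,0.085],[0,0,0.03,0,0.085],[0,0,0.04,0,0.085],[0,0,0.04,0,0.085]],
  ],
)

```text
time: 45.45
tool_pos: [638.1, -186.2, 309.1]
tcp_rot: [-180.0, 0.0, 0.0]
ft_force: [0.8, -1.0, 0.6]
finger_gap: 85.0
grip_force: 0.0
```

>>> servo_tool(
  plan=[
    [[-0.04,0.03,0,0,0.085],[-0.04,0.03,0,0,0.085],[-0.04,0.03,0,0,0.085],[-0.04,0.03,0,0,0.085],[-0.03,0.04,0,0,0.085],[0,0.04,0,0,0.085],[0,0.04,0,0,0.085],[0,0.04,0,0,0.085],[0,0,0,0,0.085],[0,0,0,0,0.085]],
  ],
)

```text
time: 46.45
tool_pos: [448.4, 94.4, 308.0]
tcp_rot: [180.0, -0.1, 0.2]
ft_force: [0.3, -0.8, -0.5]
finger_gap: 85.5
grip_force: 0.0
```

```bash
python3 - <<'E'
from h import *
print(sense()["tool_pos"])
for n in("top","scene"):
    q=snap(n);h=cv2.cvtColor(q["frame"],cv2.COLOR_BGR2HSV)
    cv2.imwrite(f"pics/end_{n}.png",q["frame"])
    for nm,c in(("a",(628,-185.2)),("b",(620.3,-305))):
        p=proj(q,[(*c,140),(*c,30)]);print(n,nm,"head px",p[0].round(),"tip px",p[1].round())
        m=np.zeros(h.shape[:2],bool);u,v=p[0];m[int(v)-22:int(v)+22,int(u)-20:int(u)+20]=1
        for b in blobs(m&(h[...,2]<70),30): print("  dark",b.min(0),b.max(0),b.mean(0).round(1))
        m[:]=0;u,v=p[1];m[int(v)-25:int(v)+25,int(u)-15:int(u)+15]=1
        for b in blobs(m&(h[...,2]<70),10): print("  tip dark",b.min(0),b.max(0))
    P=[]
    # batten tops, 66 high
    y=(h[...,0]>17)&(h[...,0]<28)&(h[...,1]>90)&(h[...,2]>185)
    u,v=proj(q,[(462,-330,66)])[0];m=np.zeros_like(y);m[int(v)-50:int(v)+50,int(u)-50:int(u)+50]=1
    for b in blobs(y&m,40): print("  batten",rect(cast(q,b,66)))
    lid=proj(q,[(522,-471,69)])[0];print("  lid px",lid.round(),h[int(lid[1]),int(lid[0])])
E
```

```text
[448.42779845  94.3629601  308.01992682]
top a head px [314. 132.] tip px [316. 143.]
  dark [300 122] [332 147] [316.7 134.4]
  tip dark [300 122] [329 147]
top b head px [362. 134.] tip px [360. 145.]
  dark [348 125] [377 149] [362.7 135.2]
  tip dark [348 125] [373 149]
  batten (array([ 449.3, -333.1]), 107.8, 65.4, -83.7)
  batten (array([ 500.3, -327.1]), 105.8, 26.6, -85.1)
  lid px [425. 177.] [ 21  62 202]
scene a head px [337. 134.] tip px [336. 171.]
  dark [316 122] [355 146] [335.9 134. ]
  tip dark [332 158] [346 174]
scene b head px [383. 151.] tip px [379. 188.]
  dark [363 130] [402 163] [383.2 142.1]
  tip dark [376 175] [387 192]
  batten (array([ 366.8, -341.7]), 73.4, 7.8, -83.7)
  batten (array([ 441.1, -334.1]), 108.0, 55.2, -82.7)
  batten (array([ 496.9, -328.5]), 108.2, 21.4, -83.1)
  lid px [436. 227.] [ 22  30 248]
```

```bash
python3 - <<'E'
from h import *
t=cv2.imread("pics/end_top.png");c=cv2.imread("pics/end_scene.png");st=snap("top");sc=snap("scene")
def mark(s,f,ctr,w):
    h=cv2.cvtColor(f,cv2.COLOR_BGR2HSV);u,v=proj(s,[ctr])[0];m=np.zeros(h.shape[:2],bool);m[int(v)-w:int(v)+w,int(u)-w:int(u)+w]=1
    b=max(blobs(m&(h[...,1]>85)&(h[...,2]>95)&(h[...,0]<25),2),key=len,default=None)
    return None if b is None else (b.min(0)+b.max(0))/2
for n,q in(("a",(628,-185.2,155)),("b",(620.3,-305,155))):
    m1,m2=mark(st,t,q,7),mark(sc,c,q,9);print(n,m1,m2,None if m1 is None or m2 is None else tri(st,m1,sc,m2).round(1))
    h=cv2.cvtColor(c,cv2.COLOR_BGR2HSV);u,v=proj(sc,[q])[0].astype(int)
    print("col V",[int(h[k,u,2]) for k in range(v-20,v+40,2)])
E
```

```text
a [313.5 128.5] [337.5 128. ] [ 631.3 -185.2  155.1]
col V [97, 98, 103, 107, 105, 102, 103, 116, 42, 129, 255, 53, 53, 47, 41, 42, 43, 38, 108, 236, 117, 113, 113, 113, 112, 114, 85, 47, 47, 47]
b [362.5 131.5] [384.5 145. ] [ 621.5 -306.1  155.5]
col V [121, 127, 113, 69, 71, 67, 78, 79, 49, 171, 255, 53, 54, 53, 44, 45, 46, 44, 86, 244, 115, 116, 110, 110, 109, 112, 112, 49, 51, 51]
```

Both head tops are at z≈155, which is 125 plus the 30 mm head, so both are seated flat. The tower and jar are in place too, so I hand in.

```bash
python3 -c "
from bench import r; print(r.hand_in())"
```

```text
the job is handed in; nothing more can be done
None
```

The job is handed in: all four battens are stacked in two crossed pairs on the cradle, both mallets hang seated in their rings, and the jar still stands; the hand-in returned no verdict.

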